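# Load the platform shaker and set it running

## Task

Stand all the small amber bottles upright on the shaker's platform, setting them down gently, then swing the gate shut until it clicks into its catch and turn the speed dial all the way down to its minimum stop. Only when all of that is done, turn the run switch clockwise until it clicks over to run. Leave the large bottles and the other glassware where they are.

Things in the scene. Friction and masses are not known exactly. Their poses are not given: they have to be found in the camera images.
- shaker: Fixed platform shaker, white housing 240 mm (x) by 460 mm (y). At zero yaw its x axis points away from the robot, y to the robot's left. At its +y end a grey control pod, top 130 mm above the bench, carries two knobs; the rest is the platform. Origin on the bench, under the platform's middle. The platform stays still during the task (it starts after a delay).
- platform (a point): Middle of the top of the platform's black rubber mat, 100 mm above the bench, with the shaker's axes. The mat is 185 (x) by 305 mm (y). A guard rail of 8 mm steel bars, top 45 mm above the mat, runs along x = -90, x = +90 and y = +150 mm; the end y = -150 mm has only a 6 mm sill and is closed by the gate.
- gate (a joint): Gate of steel bars at the platform's open end: 0 = closed (along the shaker's +x from the hinge), grows as it swings outward (clockwise from above) to 2.0. Stays where left (friction 0.025 N m). Closing, the catch's spring nose resists from 0.11 and gives way at 0.06 (about 8 N at the grip); the gate then rests behind it at 0 to 0.015.
- gate_grip (a point): Point on the axis of the gate's upright black plastic grip, a pin 16 mm across that stands up 52 mm above the gate's upper bar, to 97 mm above the mat; this point is 17 mm below its top, 130 mm from the hinge axis. The x axis points from the hinge along the gate.
- gate_hinge (a point): Point on the gate's vertical hinge axis, at the corner post (x = -90, y = -150 mm from the middle of the platform), at the height of gate_grip. Fixed to the shaker, with the shaker's axes.
- speed (a joint): Speed dial, the round black knob (nearer the robot) on top of the raised grey control pod at the shaker's +y end: 0 = minimum, its end stop fully anticlockwise; grows as it is turned clockwise seen from above, to 4.7 at full speed. It turns smoothly (friction 0.04 N m).
- speed_grip (a point): On the vertical axis of the speed dial, 22 mm above the pod's top (the pod's top is 130 mm above the bench): the height to grip it. The dial is 40 mm across and 31 mm high, with a 48 mm skirt 5 mm high at its foot. The x axis points along its white pointer line (at minimum 2.36 rad anticlockwise from the shaker's x axis).
- run (a joint): Run switch, the white wing knob (farther from the robot) on the same pod: 0 = off (end stop), 1.3 = run (end stop), growing clockwise seen from above. Between the two is a spring detent: turning clockwise it resists from about 0.2 (about 0.15 N m), the crest is at 0.65, past it the spring throws the switch on to 1.1 or more, where it stays.
- run_grip (a point): On the vertical axis of the run switch, 21 mm above the pod's top: the height to grip it. Its wing is 46 mm long, 14 mm wide, and reaches from 4 to 32 mm above the pod's top, on a 44 mm disc. The x axis lies along the wing and points to its marked end (off: 0.65 rad anticlockwise from the shaker's x axis; run: 0.65 rad clockwise).
- bottle1: Small amber bottle, closed with a ribbed blue screw cap: body 54 mm across, 100 mm high in all, the cap (top 24 mm) 42 mm across; about 0.19 kg, half full, so the weight is low down. Three to five such bottles stand on the bench at the robot's left (absent ones read None). Origin in the middle of its underside, z up.
- bottle2: Small amber bottle, closed with a ribbed blue screw cap: body 54 mm across, 100 mm high in all, the cap (top 24 mm) 42 mm across; about 0.19 kg, half full, so the weight is low down. Three to five such bottles stand on the bench at the robot's left (absent ones read None). Origin in the middle of its underside, z up.
- bottle3: Small amber bottle, closed with a ribbed blue screw cap: body 54 mm across, 100 mm high in all, the cap (top 24 mm) 42 mm across; about 0.19 kg, half full, so the weight is low down. Three to five such bottles stand on the bench at the robot's left (absent ones read None). Origin in the middle of its underside, z up.
- bottle4: Small amber bottle, closed with a ribbed blue screw cap: body 54 mm across, 100 mm high in all, the cap (top 24 mm) 42 mm across; about 0.19 kg, half full, so the weight is low down. Three to five such bottles stand on the bench at the robot's left (absent ones read None). Origin in the middle of its underside, z up.
- bottle5: Small amber bottle, closed with a ribbed blue screw cap: body 54 mm across, 100 mm high in all, the cap (top 24 mm) 42 mm across; about 0.19 kg, half full, so the weight is low down. Three to five such bottles stand on the bench at the robot's left (absent ones read None). Origin in the middle of its underside, z up.
- large1: Large amber bottle with blue cap, 70 mm across, 150 mm high. Not part of the job. Origin in the middle of its underside.
- large2: Large amber bottle with blue cap, 70 mm across, 150 mm high. Not part of the job. Origin in the middle of its underside.
- flask: Conical glass flask, 84 mm across, 130 mm high. Not part of the job. Origin in the middle of its underside.
- cylinder: Glass measuring cylinder, 32 mm across on a 72 mm foot, 200 mm high. Not part of the job. Origin in the middle of its underside.
- beaker: Glass beaker, 72 mm across, 85 mm high. Not part of the job. Origin in the middle of its underside.
Things that resemble listed ones, but are neither listed nor needed, are in the scene too. Leave any green or purple look-alike of the bottle4 alone.

How it is judged:
By the outcome, as a careful person would: the job done as asked, in the order asked, and still so for the second after the job is handed in, with the robot touching nothing.
Of bottle1, bottle2, bottle3, bottle4, bottle5 only 3 to 5 are there at a start; the rules pass over those that are not, and their reading is None.
At some moment in a run one of bottle1, bottle2, bottle3, bottle4, bottle5 may be knocked a few centimetres aside while the robot is not near it.
It also fails if it takes over 210 s, if anything falls off the work surface, if the arm or the gripper's body presses on something with over 40 N, if the wrist force passes 120 N, or if a joint passes its speed limit or range.

## Robot

A 6-joint arm with a two-finger parallel gripper is mounted at the origin on the work surface. World frame = base frame: x ahead of the robot, y to its left, z up, the work surface at z = 0. Lengths are in m, angles in degrees, forces in N, time in s.
With the tool pointing down it reaches from about 0.4 to 0.825 m from the base axis. Payload 7 kg.
Tool frame: the origin (TCP) lies between the finger pads; the fingertips stand 22 mm ahead of it and the grasp point (between the pads) lies 3 mm ahead of it; z points along the fingers, y is the line along which they close (so a half turn about z gives the same grasp; the last joint's range is limited). The gripper opens to 88 mm and grips with 3 to 60 N. Pads are 19 mm wide; open, the fingers measure 130 mm over their backs; the gripper's body (78 mm by 193 mm) begins 47 mm behind the grasp point.
Start: joints at [-58.207, 20.546, 0.682, 0, -70.136, -16.507], TCP at [0.178, -0.651, 0.249] pointing down, gripper open.
Joint ranges: [-176.03, 176.03], [-82.01, 121.73], [-58.28, 71.71], [-173.87, 95.51], [-174.79, -0.11], [-173.66, 173.66]. Speed limits (degrees/s): [136.94, 136.94, 172.46, 180, 180, 180].

## Interface

Orientations are given as [roll, pitch, yaw] about the fixed x, y, z axes, in that order (R = Rz(yaw) Ry(pitch) Rx(roll)).
In Python, from plant import r, vision gives the robot as it stands.
- The arm moves only by the shell command python3 -m pendant 'ROWS' [FORCE]. ROWS is JSON, a list that holds one entry, the list of rows, each a list of 7 numbers: the shift along the tool's x, y, z scaled (see below), then the turn, a rotation vector about the tool's x, y, z scaled (see below), then the opening, from -1 (shut) to 1 (fully open). In form: [[[x, y, z, wx, wy, wz, fingers], ...]]. A call has exactly 8 rows; each row shifts and turns the commanded pose from where the row before left it, along the tool's axes as they then stand; what a row does not reach is not made up. The controller multiplies each number of a shift by 20 mm and each number of a turn by 4 degrees. A row lasts 1/10 s, in which the tool goes at most 50 mm and 8.59 degrees, less where a joint would pass 70% of its speed; a pose out of reach is approached as far as the arm can. A call with a number of a shift or a turn outside -1 to 1 is refused whole. A call with a gripper value outside its range is refused whole. The fingers move at their own pace and stop on an object; FORCE is the grip in N (left out, the last holds). Time passes only in rows, so rows that do not move let the fingers close, or fill a call up. It gives the time, the measured TCP pose, the force, the opening and the grip force at its end, in the units of the state.
- r.get_state(): the state, without advancing time (a new reading comes with each control period).
- vision.capture(name): name is "scene" or "top" or "wrist"; returns a dict with "frame" (480x640x3 uint8, blue, green, red), "depth" (480x640 float32, m along the optical axis (not along the pixel's ray), 0 where there is no reading), "camera_matrix" (3x3 intrinsics, pixels), "k1" (the pictures are not rectified: a ray, as slopes to the right and down, at radius r is drawn at 1 + k1 r^2 times it, then the intrinsics apply), "extrinsics" (4x4, takes a point from world to camera coordinates); the wrist camera has in their place "hand_eye" (4x4, takes a point from camera to tool coordinates, whose origin is the TCP and whose axes are the flange's). Camera axes: x right, y up, looking along -z (the intrinsics and any distortion apply to the point x, -y, -z); pixel columns grow to the right and rows downward; lengths in m; the calibration is good to about 2 mm. A picture is of the moment at which its call begins: read the wrist's pose just before it.
- r.close_job(): hands the job in; it is judged then, once.
The state is a dict: "time_s": time; "joints": joint angles; "qd": joint speeds; "joint_torque": joint torques, N m; "tcp_pos": TCP position; "eef_rot": TCP orientation; "contact_force": force on the tool from outside, world axes, zero at the start; "moment": the same for the moment, N m; "gripper_width": finger opening in m; "gripper_force": force on a finger pad.
Only numpy, scipy, OpenCV 4.12 (cv2) and the standard library are available. Lean on these libraries where they do the work, as an engineer would, in place of code of your own. Each camera call takes 0.05 s, during which the arm holds its last target. There are 200 camera calls.

## Working session

There is one attempt and no reset: what is moved stays moved. The work goes in short steps, Python scripts to look and compute and a shell command to move; the robot and the scene stay as the last step left them, time stands still between calls to the robot, and variables do not carry over. Pictures are saved under pics/ and viewed, at most 14 in all, crops included, and the job is handed in when it is done.

```bash
ls; mkdir -p pics
cat > h.py <<'E'
import numpy as np, cv2
from plant import r, vision
from scipy.spatial.transform import Rotation as R
def cap(n):
    s=r.get_state(); c=vision.capture(n); c['s']=s
    if 'extrinsics' in c: c['T']=np.linalg.inv(np.array(c['extrinsics']))
    else:
        T=np.eye(4); T[:3,:3]=R.from_euler('xyz',s['eef_rot'],degrees=True).as_matrix(); T[:3,3]=s['tcp_pos']
        c['T']=T@np.array(c['hand_eye'])
    return c
def ray(c,u,v):
    K=np.array(c['camera_matrix']); p=np.array([(u-K[0,2])/K[0,0],(v-K[1,2])/K[1,1]]); q=p.copy()
    for _ in range(20): q=p/(1+c['k1']*(q@q))
    return np.array([q[0],-q[1],-1.])
def px(c,u,v,z=None):
    """world point from depth, or on plane z"""
    d=ray(c,u,v); T=c['T']
    if z is None: 
        D=c['depth'][int(v)-1:int(v)+2,int(u)-1:int(u)+2]; k=np.median(D[D>0]) if (D>0).any() else 0
    else: k=(z-T[2,3])/(T[:3,:3]@d)[2]
    return T[:3,:3]@(d*k)+T[:3,3]
E
python3 - <<'E'
from h import *
for n in ('top','scene'):
    c=cap(n); cv2.imwrite(f'pics/{n}0.png',c['frame']); np.savez(f'{n}0.npz',depth=c['depth'],frame=c['frame'],T=c['T'],camera_matrix=c['camera_matrix'],k1=c['k1'])
    print(n,c['T'].round(3).tolist(),c['k1'])
print(r.get_state())
E
```

```text
pics
top [[-0.014, 0.98, -0.196, 0.377], [-1.0, -0.016, -0.012, -0.022], [-0.015, 0.196, 0.98, 1.213], [0.0, 0.0, 0.0, 1.0]] 0.0054359159644627834
scene [[-0.194, -0.543, 0.817, 1.553], [0.981, -0.099, 0.167, 0.18], [-0.01, 0.834, 0.552, 0.793], [0.0, 0.0, 0.0, 1.0]] -0.017312354262968736
{'time_s': 0.1, 'joints': array([-5.82040482e+01,  2.05881592e+01,  6.39545394e-01, -1.70186714e-02,
       -7.01358724e+01, -1.65066735e+01]), 'qd': array([-0.01739837,  0.00042722,  0.19137615,  0.09234135,  0.04422632,
        0.05136233]), 'joint_torque': array([-1.42232984e-03, -5.84163952e+01,  2.93753654e+01,  7.01563954e+00,
        1.02106258e-02, -5.25510745e-05]), 'tcp_pos': array([ 0.17785922, -0.65073292,  0.24771323]), 'eef_rot': array([ 1.7991445e+02, -8.6668170e-03, -1.6471651e+02]), 'contact_force': array([-0.40341511, -0.12064231,  0.28854204]), 'moment': array([-0.00830739, -0.0075428 ,  0.02725948]), 'gripper_force': 0.0, 'gripper_width': 0.08798658899844582}
```

View pics/top0.png

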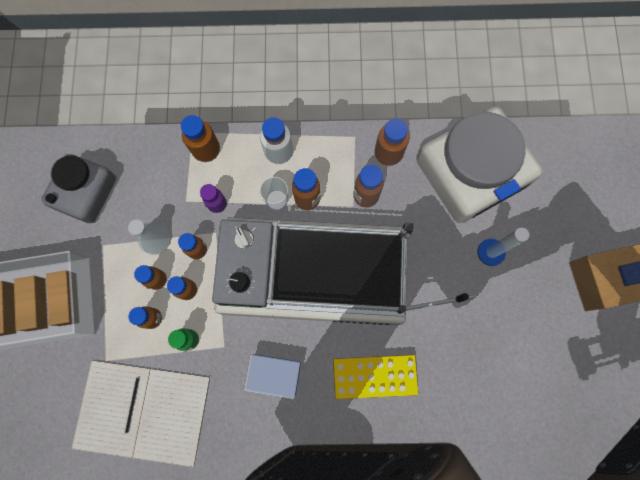

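View pics/scene0.png

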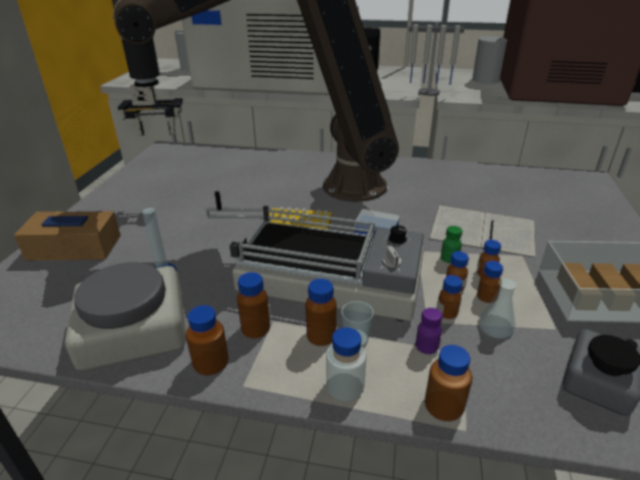

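Top view: robot at the bottom, with image up = +x and image left = +y. There are four small amber bottles, with caps near (190,242), (148,275), (178,288) and (140,317). The green (182,340) and purple (212,195) ones are look-alikes. The mat spans about (273–407, 227–305). The gate is open to the right, with its grip near (462,297). The dial is at (239,282) and the switch at (243,236).

Run:
```python
from h import *
c=dict(np.load('top0.npz')); f=c['frame']
hsv=cv2.cvtColor(f,cv2.COLOR_BGR2HSV)
m=cv2.inRange(hsv,(100,150,60),(125,255,255))
n,l,st,ce=cv2.connectedComponentsWithStats(m)
for i in range(1,n):
    if st[i,4]>60:
        u,v=ce[i]; print(ce[i].round(1),st[i,2:],px(c,u,v).round(3),px(c,u,v,.1).round(3))
m=cv2.inRange(f,(0,0,0),(45,45,45)); m[:, :265]=0;m[:215]=0;m[320:]=0;m[:,420:]=0
m=cv2.morphologyEx(m,cv2.MORPH_OPEN,np.ones((5,5)))
cs,_=cv2.findContours(m,0,2); k=max(cs,key=cv2.contourArea)
rc=cv2.minAreaRect(k); print(rc); b=cv2.boxPoints(rc)
P=np.array([px(c,*q,.1) for q in b]); print(b,P.round(4)); print(P.mean(0),np.linalg.norm(P-np.roll(P,1,0),axis=1))
print('mat depth z',px(c,340,265))
for q in [(462,297),(239,282),(243,236)]: print(q,px(c,*q))
cv2.imwrite('pics/crop1.png',cv2.resize(f[210:330,210:480],None,fx=2.96,fy=2.96,interpolation=2))
```

```text
[192.2 126.7] [ 23  24 428] [0.915 0.296 0.145] [0.937 0.309 0.1  ]
[273.  128.9] [ 22  24 408] [0.905 0.098 0.144] [0.927 0.103 0.1  ]
[395.8 130.8] [ 21  19 285] [ 0.895 -0.201  0.143] [ 0.916 -0.208  0.1  ]
[370.7 175.3] [ 22  21 369] [ 0.779 -0.135  0.151] [ 0.798 -0.14   0.1  ]
[304.6 179.9] [ 22  23 409] [0.771 0.022 0.15 ] [0.789 0.024 0.1  ]
[507.1 189.8] [ 26  21 286] [ 0.75  -0.467  0.113] [ 0.754 -0.473  0.1  ]
[187.1 241.7] [ 19  18 243] [0.636 0.309 0.102] [0.637 0.31  0.1  ]
[488.9 253. ] [ 27  27 352] [ 0.612 -0.442  0.024] [ 0.597 -0.415  0.1  ]
[143.7 274. ] [ 19  17 253] [0.56  0.411 0.099] [0.56  0.411 0.1  ]
[176.1 285.1] [ 19  17 250] [0.531 0.332 0.1  ] [0.532 0.332 0.1  ]
[138.1 315.8] [ 19  17 267] [0.46  0.418 0.101] [0.46  0.418 0.1  ]
((337.82171630859375, 268.06610107421875), (125.99261474609375, 70.2622299194336), 2.862405300140381)
[[273.14966 300.0075 ]
 [276.6584  229.83293]
 [402.49377 236.1247 ]
 [398.98505 306.29926]] [[ 0.4924  0.1003  0.1   ]
 [ 0.6629  0.0926  0.1   ]
 [ 0.6419 -0.2115  0.1   ]
 [ 0.4732 -0.1951  0.1   ]]
[ 0.56760186 -0.05340965  0.1       ] [0.29598956 0.17067138 0.3048264  0.1695347 ]
mat depth z [ 0.57361035 -0.0591942   0.10026093]
(462, 297) [ 0.48274691 -0.3156501   0.19664999]
(239, 282) [0.52764885 0.17053098 0.1618224 ]
(243, 236) [0.63382817 0.16344721 0.16168202]
```

View pics/crop1.png

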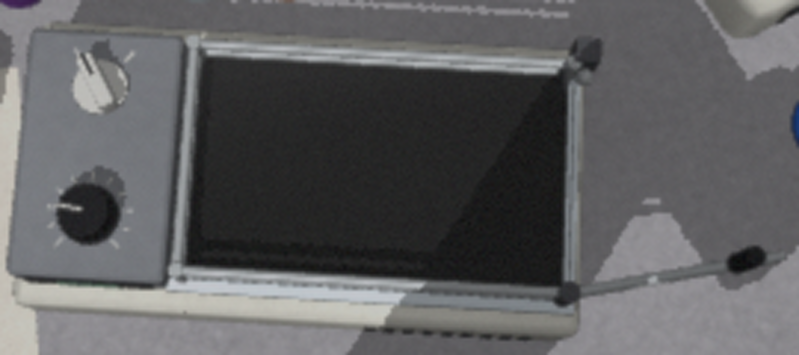

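The crop shows the mat, the gate hinged at the lower right corner post, with its grip at about (745,260) in the crop, and the dial pointer pointing left. Next I'll fit the geometry from depth.

Run:
```python
from h import *
c=dict(np.load('top0.npz'))
V,U=np.mgrid[200:360,90:500]
P=np.array([px(c,u,v) for u,v in zip(U.ravel(),V.ravel())])
W=P.reshape(160,410,3); np.save('W.npy',W)
def sel(zl,zh,x0,x1,y0,y1): 
    m=(P[:,2]>zl)&(P[:,2]<zh)&(P[:,0]>x0)&(P[:,0]<x1)&(P[:,1]>y0)&(P[:,1]<y1); return P[m]
pod=sel(.125,.136,.4,.75,.08,.28); print('pod',len(pod),cv2.minAreaRect((pod[:,:2]*1000).astype(np.float32)))
for n,a in (('dial',(.155,.17,.49,.57,.12,.22)),('sw',(.155,.17,.59,.68,.12,.21)),('grip',(.185,.205,.4,.56,-.4,-.25))):
    q=sel(*a); print(n,len(q),q.mean(0).round(4), q.min(0).round(3),q.max(0).round(3))
fr=sel(.138,.150,.6,.72,-.18,.08); nr=sel(.138,.150,.43,.52,-.18,.08); er=sel(.138,.15,.52,.65,.07,.13)
for n,q,i,j in (('far',fr,1,0),('near',nr,1,0),('end',er,0,1)):
    print(n,len(q)); 
    if len(q)>5:
        k=np.polyfit(q[:,i],q[:,j],1); print(np.degrees(np.arctan(k[0])),np.polyval(k,-.055 if i else .567),q[:,2].mean())
g=sel(.135,.15,.42,.54,-.33,-.21); k=np.polyfit(g[:,1],g[:,0],1); print('gate',len(g),k)
for t in [(187,242),(144,274),(176,285),(138,316)]:
    x,y,_=px(c,*t,.1); q=sel(.092,.106,x-.03,x+.03,y-.03,y+.03); print(t,len(q),cv2.minEnclosingCircle((q[:,:2]*1000).astype(np.float32)),q.mean(0).round(4))
```

```text
pod 3891 ((580.3900756835938, 163.9378662109375), (139.462158203125, 200.03619384765625), 86.4715576171875)
dial 255 [0.531  0.1741 0.1611] [0.512 0.155 0.155] [0.551 0.194 0.164]
sw 118 [0.6318 0.1664 0.1615] [0.612 0.152 0.155] [0.653 0.18  0.164]
grip 50 [ 0.4841 -0.3208  0.1955] [ 0.477 -0.33   0.185] [ 0.492 -0.315  0.199]
far 379
4.2167377551092065 0.6544609894017077 0.14382190320824143
near 408
4.21447047959702 0.47439853496264334 0.1438728726389744
end 194
-4.185336669662831 0.09899652146590338 0.1436630041900475
gate 175 [-0.15676246  0.43398781]
(187, 242) 251 ((639.4302978515625, 312.1144104003906), 21.65496253967285) [0.6383 0.3115 0.0994]
(144, 274) 259 ((561.1229858398438, 415.09808349609375), 22.100740432739258) [0.5606 0.4131 0.0992]
(176, 285) 254 ((532.99560546875, 334.26177978515625), 21.31342887878418) [0.5321 0.3334 0.0995]
(138, 316) 271 ((460.9244079589844, 421.4920349121094), 21.479686737060547) [0.4608 0.4196 0.0996]
```

```bash
cat >> h.py <<'E'
C=np.array([.5647,-.0512]); YAW=-4.2; a=np.radians(YAW); EX=np.array([np.cos(a),np.sin(a)]); EY=np.array([-EX[1],EX[0]])
def sh(p): d=np.array(p[:2])-C; return np.array([d@EX,d@EY])*1000
def st():
    s=r.get_state(); e=s['eef_rot']
    print('t %.1f TCP shaker xy %s z %.1f rot %s w %.1f gf %.1f F %s j %s'%(s['time_s'],sh(s['tcp_pos']).round(1),s['tcp_pos'][2]*1000,np.round(e,1),s['gripper_width']*1000,s['gripper_force'],s['contact_force'].round(1),s['joints'].round(0)))
def caps(c=None,ztop=(.085,.215)):
    c=c or cap('top'); m=cv2.inRange(cv2.cvtColor(c['frame'],cv2.COLOR_BGR2HSV),(100,150,60),(125,255,255))
    n,l,s,ce=cv2.connectedComponentsWithStats(m)
    for i in range(1,n):
        if s[i,4]<40: continue
        p=px(c,*ce[i]); 
        for _ in range(1):
            V,U=np.where(l==i); Q=np.array([px(c,u,v) for u,v in zip(U,V) if c['depth'][v,u]>0]); 
            z=np.percentile(Q[:,2],80); Q=Q[abs(Q[:,2]-z)<.006]
        cc=(Q.min(0)+Q.max(0))/2
        if ztop[0]<z<ztop[1] and p[0]<.72: print('cap shaker',sh(cc).round(0),sh(Q.mean(0)).round(0),'z',z.round(3),'world',cc[:2].round(3))
E
python3 - <<'E'
from h import *
st(); caps(dict(np.load('top0.npz')))
E
python3 -m pendant '[[[0,0,-1,0,0,1,0.3],[0,0,-1,0,0,1,0.3],[0,0,-0.6,0,0,1,0.3],[-1,0,0,0,0,1,0.3],[-1,0,0,0,0,0.9,0.3],[-1,0,0,0,0,0,0.3],[-1,0,0,0,0,0,0.3],[-1,0,0,0,0,0,0.3]]]' 20
python3 -c "from h import *; st()"
```

```text
t 0.1 TCP shaker xy [-341.9 -626.3] z 247.7 rot [ 179.9   -0.  -164.7] w 88.0 gf 0.0 F [-0.4 -0.1  0.3] j [-58.  21.   1.  -0. -70. -17.]
cap shaker [ 48. 368.] [ 47. 367.] z 0.101 world [0.64  0.312]
cap shaker [-39. 463.] [-39. 462.] z 0.1 world [0.56  0.413]
cap shaker [-61. 382.] [-61. 381.] z 0.101 world [0.532 0.334]
cap shaker [-139.  463.] [-139.  462.] z 0.101 world [0.46  0.421]
time_s: 0.9
tcp_pos: [0.2792, -0.6548, 0.3002]
eef_rot: [180.0, -0.0, 175.8]
contact_force: [-0.1, 0.1, -0.6]
gripper_width: 0.0573
gripper_force: 0.0
t 0.9 TCP shaker xy [-240.5 -622.9] z 300.2 rot [180.   -0.  175.8] w 57.3 gf 0.0 F [-0.1  0.1 -0.6] j [-51.  23.  11.  -0. -78. -43.]
```

```bash
python3 -m pendant '[[[-1,1,0,0,0,0,0.4],[-1,1,0,0,0,0,0.4],[-1,1,0,0,0,0,0.4],[-1,1,0,0,0,0,0.4],[-1,1,0,0,0,0,0.4],[-1,1,0,0,0,0,0.4],[-1,1,0,0,0,0,0.4],[-1,1,0,0,0,0,0.4]]]' 
python3 -m pendant '[[[-1,1,0,0,0,0,0.4],[-1,1,0,0,0,0,0.4],[-1,1,0,0,0,0,0.4],[-1,1,0,0,0,0,0.4],[-1,1,0,0,0,0,0.4],[-1,1,0,0,0,0,0.4],[0,1,0,0,0,0,0.4],[0,1,0,0,0,0,0.4]]]' 
python3 -m pendant '[[[0,1,0,0,0,0,0.4],[0,1,0,0,0,0,0.4],[0,1,0,0,0,0,0.4],[0,1,0,0,0,0,0.4],[0,1,0,0,0,0,0.4],[0,1,0,0,0,0,0.4],[0,1,0,0,0,0,0.4],[0,1,0,0,0,0,0.4]]]' 
python3 -m pendant '[[[0,1,0,0,0,0,0.4],[0,1,0,0,0,0,0.4],[0,1,0,0,0,0,0.4],[0,1,0,0,0,0,0.4],[0,1,0,0,0,0,0.4],[0,1,0,0,0,0,0.4],[0,1,0,0,0,0,0.4],[0,1,0,0,0,0,0.4]]]' 
python3 -m pendant '[[[0,1,0,0,0,0,0.4],[0,1,0,0,0,0,0.4],[0,1,0,0,0,0,0.4],[0,1,0,0,0,0,0.4],[0,1,0,0,0,0,0.4],[0,1,0,0,0,0,0.4],[0,1,0,0,0,0,0.4],[0,0,0,0,0,0,0.4]]]' 
python3 -c "
from h import *
st(); c=cap('wrist'); cv2.imwrite('pics/w1.png',c['frame'])
for u,v in [(320,240),(320,300)]: print(px(c,u,v))
print(np.array(c['hand_eye']).round(3)); st()"
```

```text
time_s: 1.7
tcp_pos: [0.451, -0.5062, 0.3003]
eef_rot: [180.0, -0.0, 175.8]
contact_force: [0.2, -0.3, 0.0]
gripper_width: 0.0613
gripper_force: 0.0
time_s: 2.5
tcp_pos: [0.5817, -0.3551, 0.2997]
eef_rot: [180.0, -0.1, 175.8]
contact_force: [-0.5, 0.7, -0.0]
gripper_width: 0.0618
gripper_force: 0.0
time_s: 3.3
tcp_pos: [0.5925, -0.1959, 0.301]
eef_rot: [180.0, 0.0, 175.7]
contact_force: [0.2, -0.3, 0.5]
gripper_width: 0.0613
gripper_force: 0.0
time_s: 4.1
tcp_pos: [0.6044, -0.0366, 0.301]
eef_rot: [180.0, 0.0, 175.7]
contact_force: [-0.4, -0.0, -0.3]
gripper_width: 0.0612
gripper_force: 0.0
time_s: 4.9
tcp_pos: [0.6156, 0.1045, 0.3004]
eef_rot: [180.0, 0.0, 175.8]
contact_force: [0.1, 0.4, -0.4]
gripper_width: 0.0612
gripper_force: 0.0
t 4.9 TCP shaker xy [ 39.3 159. ] z 300.4 rot [180.    0.  175.8] w 61.2 gf 0.0 F [ 0.1  0.4 -0.4] j [  28.   14.   -1.   -0.  -74. -122.]
[0.63001896 0.10579595 0.12559522]
[0.7421952  0.09859861 0.00150451]
[[ 0.001  0.961  0.276  0.074]
 [ 1.    -0.001  0.     0.   ]
 [ 0.     0.276 -0.961 -0.137]
 [ 0.     0.     0.     1.   ]]
t 5.0 TCP shaker xy [ 39.3 158. ] z 300.4 rot [-180.    -0.   175.8] w 61.2 gf 0.0 F [ 0.1 -0.5 -0.2] j [  27.   14.   -1.   -0.  -74. -122.]
```

View pics/w1.png

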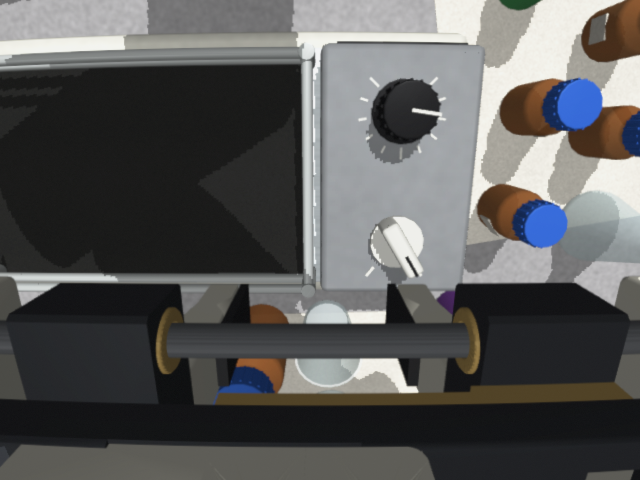

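The wrist view (up = toward the robot, right = +y) shows the dial at about (407,110) with its pointer to the right, the switch at (397,243) with its wing pointing down and right, and B1's cap at (541,224).

Run:
```python
from h import *
c=cap('wrist')
print('B1',sh(px(c,541,224,.1)),px(c,541,224)); print('dial',sh(px(c,410,108,.161)),px(c,410,108)); 
a,b=px(c,415,110,.161),px(c,440,114,.161); d=sh(b)-sh(a); print('pointer',np.degrees(np.arctan2(d[1],d[0])))
a,b=px(c,390,226,.162),px(c,417,275,.162); d=sh(b)-sh(a);print('sw',sh((a+b)/2),np.degrees(np.arctan2(d[1],d[0])))
for q in [(308,290,.145),(308,52,.145)]: print('corner',sh(px(c,*q[:2],q[2])))
caps()
```

```text
B1 [ 45.31126991 364.00044363] [0.63630403 0.30799117 0.10086942]
dial [-50.92656214 221.79503616] [0.53021179 0.17340657 0.16238336]
pointer 82.03440555887849
sw [ 51.83686994 223.34335754] 30.63027799828504
corner [ 90.9340219  150.37139261]
corner [-89.38163349 151.4068988 ]
cap shaker [ 48. 368.] [ 47. 367.] z 0.101 world [0.639 0.313]
cap shaker [-36. 455.] [-34. 453.] z 0.101 world [0.562 0.405]
cap shaker [-61. 381.] [-61. 380.] z 0.101 world [0.532 0.334]
```

```bash
python3 -m pendant '[[[-0.38,1,0,0,0,0,0.4],[0,1,0,0,0,0,0.4],[0,1,0,0,0,0,0.4],[0,1,0,0,0,0,0.4],[0,1,0,0,0,0,0.4],[0,1,0,0,0,0,0.4],[0,1,0,0,0,0,0.4],[0,1,0,0,0,0,0.4]]]' 
python3 -m pendant '[[[0,1,0,0,0,0,0.4],[0,1,0,0,0,0,0.4],[0,0.4,0.5,0,0,0,0.4],[0,0,1,0,0,0,0.4],[0,0,1,0,0,0,0.4],[0,0,1,0,0,0,0.4],[0,0,1,0,0,0,0.4],[0,0,1,0,0,0,0.4]]]' 
python3 -c "
from h import *
st(); c=cap('wrist'); cv2.imwrite('pics/w2.png',c['frame'][100:400])"
```

```text
time_s: 5.85
tcp_pos: [0.6352, 0.2629, 0.3005]
eef_rot: [-180.0, 0.0, 175.7]
contact_force: [1.1, -0.3, 0.1]
gripper_width: 0.0613
gripper_force: 0.0
time_s: 6.65
tcp_pos: [0.6386, 0.3087, 0.189]
eef_rot: [-180.0, -0.0, 175.7]
contact_force: [-0.7, -0.0, -1.2]
gripper_width: 0.0615
gripper_force: 0.0
t 6.7 TCP shaker xy [ 47.4 364.4] z 189.0 rot [-180.    -0.   175.7] w 61.5 gf 0.0 F [-0.7 -0.  -1.2] j [  41.   26.    1.   -0.  -65. -136.]
```

View pics/w2.png

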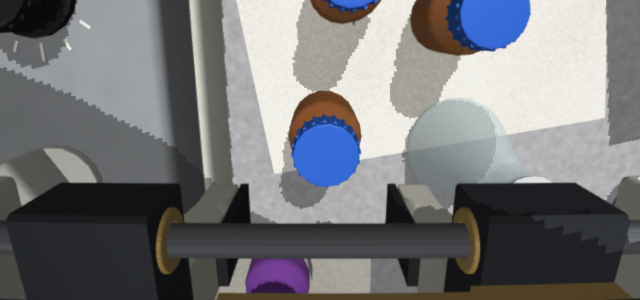

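The cap is centred between the fingers at about (327,253) in the full frame, and the flask's rim lies about 120 mm off, clear of the gripper body.

```bash
python3 -m pendant '[[[0,0.1,1,0,0,0,0.4],[0,0,1,0,0,0,0.4],[0,0,1,0,0,0,0.4],[0,0,1,0,0,0,0.4],[0,0,0.6,0,0,0,0.4],[0,0,0,0,0,0,-1],[0,0,0,0,0,0,-1],[0,0,0,0,0,0,-1]]]' 25
python3 -m pendant '[[[0,0,0,0,0,0,-1],[0,0,-0.5,0,0,0,-1],[0,0,-1,0,0,0,-1],[0,0,-1,0,0,0,-1],[0,0,-1,0,0,0,-1],[0,0,-1,0,0,0,-1],[0,0,-1,0,0,0,-1],[0,0,-1,0,0,0,-1]]]' 
python3 -c "
from h import *
st(); caps()"
```

```text
time_s: 7.5
tcp_pos: [0.6398, 0.3115, 0.1]
eef_rot: [179.9, 0.1, 175.7]
contact_force: [0.1, 1.4, 1.2]
gripper_width: 0.0429
gripper_force: 0.6
time_s: 8.3
tcp_pos: [0.6387, 0.3106, 0.2302]
eef_rot: [180.0, -0.0, 175.7]
contact_force: [-0.9, 0.1, -2.1]
gripper_width: 0.0414
gripper_force: 24.9
t 8.3 TCP shaker xy [ 47.3 366.2] z 230.2 rot [180.   -0.  175.7] w 41.4 gf 24.9 F [-0.9  0.1 -2.1] j [  42.   24.    4.   -0.  -70. -136.]
cap shaker [-39. 463.] [-39. 462.] z 0.101 world [0.56  0.413]
cap shaker [-61. 382.] [-61. 380.] z 0.101 world [0.532 0.334]
cap shaker [-139.  463.] [-139.  462.] z 0.101 world [0.46  0.421]
```

```bash
python3 -m pendant '[[[0,0,-1,0,0,0,-1],[0,0,-1,0,0,0,-1],[0,-0.5,-1,0,0,0,-1],[0,-1,-0.5,0,0,0,-1],[0,-1,0,0,0,0,-1],[0,-1,0,0,0,0,-1],[0,-1,0,0,0,0,-1],[0.1,-1,0,0,0,0,-1]]]' 
python3 -m pendant '[[[0,-1,0,0,0,0,-1],[0,-1,0,0,0,0,-1],[0,-1,0,0,0,0,-1],[0,-1,0,0,0,0,-1],[0,-1,0,0,0,0,-1],[0,-1,0,0,0,0,-1],[0,-1,0,0,0,0,-1],[0,-1,0,0,0,0,-1]]]' 
python3 -m pendant '[[[0,-0.5,0,0,0,0,-1],[0,0,0.5,0,0,0,-1],[0,0,1,0,0,0,-1],[0,0,1,0,0,0,-1],[0,0,1,0,0,0,-1],[0,0,0.5,0,0,0,-1],[0,0,0.2,0,0,0,-1],[0,0,0,0,0,0,-1]]]' 
python3 -c "
from h import *
st()"
```

```text
time_s: 9.15
tcp_pos: [0.6282, 0.199, 0.2976]
eef_rot: [-180.0, -0.1, 175.6]
contact_force: [0.7, -0.9, -1.6]
gripper_width: 0.0415
gripper_force: 24.9
time_s: 9.95
tcp_pos: [0.6165, 0.0401, 0.2986]
eef_rot: [180.0, 0.0, 175.7]
contact_force: [-0.4, 0.2, -1.3]
gripper_width: 0.0414
gripper_force: 24.9
time_s: 10.75
tcp_pos: [0.616, 0.032, 0.2143]
eef_rot: [-180.0, -0.0, 175.7]
contact_force: [-0.2, -0.4, -2.2]
gripper_width: 0.0415
gripper_force: 24.9
t 10.8 TCP shaker xy [45.  86.7] z 214.3 rot [-180.    -0.   175.7] w 41.5 gf 24.9 F [-0.2 -0.4 -2.2] j [  21.   16.  -10.    0.  -64. -115.]
```

```bash
python3 -m pendant '[[[0,0,0.2,0,0,0,-1],[0,0,0.2,0,0,0,-1],[0,0,0.15,0,0,0,-1],[0,0,0.1,0,0,0,-1],[0,0,0.06,0,0,0,-1],[0,0,0.05,0,0,0,-1],[0,0,0.05,0,0,0,-1],[0,0,0,0,0,0,-1]]]' 
python3 -c "
from h import *
st()"
```

```text
time_s: 11.55
tcp_pos: [0.6166, 0.0318, 0.1999]
eef_rot: [180.0, 0.1, 175.7]
contact_force: [-2.6, 1.0, 6.6]
gripper_width: 0.0417
gripper_force: 24.9
t 11.6 TCP shaker xy [45.7 86.6] z 199.9 rot [1.800e+02 1.000e-01 1.757e+02] w 41.7 gf 24.9 F [-2.6  1.   6.6] j [  21.   17.  -11.    0.  -62. -115.]
```

```bash
python3 -m pendant '[[[0,0,0,0,0,0,0.4],[0,0,0,0,0,0,0.4],[0,0,0,0,0,0,0.4],[0,0,-0.5,0,0,0,0.4],[0,0,-1,0,0,0,0.4],[0,0,-1,0,0,0,0.4],[0,0,-1,0,0,0,0.4],[0,0,0,0,0,0,0.4]]]' 
python3 -m pendant '[[[0,1,0,0,0,0,0.4],[0.6,1,0,0,0,0,0.4],[0.6,1,0,0,0,0,0.4],[0.6,1,0,0,0,0,0.4],[0.6,1,0,0,0,0,0.4],[0.6,1,0,0,0,0,0.4],[0.6,1,0,0,0,0,0.4],[0.6,1,0,0,0,0,0.4]]]' 
python3 -m pendant '[[[0.6,1,0,0,0,0,0.4],[0.5,1,0,0,0,0,0.4],[0,1,0,0,0,0,0.4],[0,1,0,0,0,0,0.4],[0,1,0,0,0,0,0.4],[0,1,0,0,0,0,0.4],[0,0.7,0,0,0,0,0.4],[0,0,0,0,0,0,0.4]]]' 
python3 -c "
from h import *
st(); caps(); c=cap('wrist'); 
m=cv2.inRange(cv2.cvtColor(c['frame'],cv2.COLOR_BGR2HSV),(100,150,60),(125,255,255)); n,l,s,ce=cv2.connectedComponentsWithStats(m)
for i in range(1,n):
    if s[i,4]>500: print(ce[i],s[i],sh(px(c,*ce[i],.1)).round(0))"
```

```text
time_s: 12.35
tcp_pos: [0.6174, 0.0319, 0.2724]
eef_rot: [179.9, 0.3, 175.7]
contact_force: [0.3, 0.1, -0.2]
gripper_width: 0.0617
gripper_force: 0.0
time_s: 13.15
tcp_pos: [0.5436, 0.1984, 0.2685]
eef_rot: [-180.0, -0.0, 175.7]
contact_force: [-0.1, 0.1, 0.3]
gripper_width: 0.0617
gripper_force: 0.0
time_s: 13.95
tcp_pos: [0.5326, 0.3348, 0.2675]
eef_rot: [-180.0, -0.0, 175.7]
contact_force: [-0.4, -0.9, -0.3]
gripper_width: 0.0613
gripper_force: 0.0
t 13.9 TCP shaker xy [-60.3 382.6] z 267.5 rot [-180.    -0.   175.7] w 61.3 gf 0.0 F [-0.4 -0.9 -0.3] j [  50.   16.   -4.   -0.  -71. -144.]
cap shaker [44. 88.] [43. 87.] z 0.201 world [0.615 0.033]
cap shaker [-139.  462.] [-139.  462.] z 0.101 world [0.46 0.42]
[97.5492862  31.30047587] [   0    0  127   52 1471] [-208.  219.]
[423.63047849 126.73260957] [ 395   99   58   56 2487] [-139.  463.]
[319.94588123 223.27490421] [ 295  197   51   53 2088] [-62. 384.]
[415.27520306 248.06258958] [ 389  222   54   53 2093] [-41. 463.]
```

```bash
python3 -m pendant '[[[0.05,0,1,0,0,0,0.4],[0,0,1,0,0,0,0.4],[0,0,1,0,0,0,0.4],[0,0,1,0,0,0,0.4],[0,0,1,0,0,0,0.4],[0,0,1,0,0,0,0.4],[0,0,1,0,0,0,0.4],[0,0,1,0,0,0,0.4]]]' 
python3 -m pendant '[[[0,0,0.4,0,0,0,0.4],[0,0,0,0,0,0,-1],[0,0,0,0,0,0,-1],[0,0,0,0,0,0,-1],[0,0,0,0,0,0,-1],[0,0,0,0,0,0,-1],[0,0,-0.5,0,0,0,-1],[0,0,-1,0,0,0,-1]]]' 
python3 -m pendant '[[[0,0,-1,0,0,0,-1],[0,0,-1,0,0,0,-1],[0,0,-1,0,0,0,-1],[0,0,-1,0,0,0,-1],[0,0,-1,0,0,0,-1],[0,0,-1,0,0,0,-1],[0,0,-1,0,0,0,-1],[0,0,-1,0,0,0,-1]]]' 
python3 -c "
from h import *
st()"
```

```text
time_s: 14.85
tcp_pos: [0.5315, 0.3323, 0.108]
eef_rot: [180.0, 0.0, 175.6]
contact_force: [-0.3, 0.6, -0.5]
gripper_width: 0.0616
gripper_force: 0.0
time_s: 15.65
tcp_pos: [0.53, 0.3318, 0.1292]
eef_rot: [-179.8, -0.2, 175.7]
contact_force: [1.1, 0.3, -3.3]
gripper_width: 0.0416
gripper_force: 25.0
time_s: 16.45
tcp_pos: [0.5307, 0.3324, 0.2913]
eef_rot: [-180.0, -0.1, 175.7]
contact_force: [1.2, -0.4, -2.2]
gripper_width: 0.0414
gripper_force: 25.0
t 16.4 TCP shaker xy [-62.  380.1] z 291.3 rot [-1.800e+02 -1.000e-01  1.757e+02] w 41.4 gf 25.0 F [ 1.2 -0.4 -2.2] j [  50.   15.   -2.   -0.  -73. -144.]
```

```bash
python3 -m pendant '[[[0,-0.5,0,0,0,0,-1],[-0.4,-1,0,0,0,0,-1],[-0.45,-1,0,0,0,0,-1],[0,-1,0,0,0,0,-1],[0,-1,0,0,0,0,-1],[0,-1,0,0,0,0,-1],[0,-1,0,0,0,0,-1],[0,-1,0,0,0,0,-1]]]' 
python3 -m pendant '[[[0,-1,0,0,0,0,-1],[0,-1,0,0,0,0,-1],[0,-1,0,0,0,0,-1],[0,-1,0,0,0,0,-1],[0,-1,0,0,0,0,-1],[0,-1,0,0,0,0,-1],[0,-1,0,0,0,0,-1],[0,-0.15,0,0,0,0,-1]]]' 
python3 -m pendant '[[[0,0,0.5,0,0,0,-1],[0,0,1,0,0,0,-1],[0,0,1,0,0,0,-1],[0,0,0.8,0,0,0,-1],[0,0,0.5,0,0,0,-1],[0,0,0.3,0,0,0,-1],[0,0,0,0,0,0,-1],[0,0,0,0,0,0,-1]]]' 
python3 -c "
from h import *
st()"
```

```text
time_s: 17.25
tcp_pos: [0.5366, 0.1805, 0.2905]
eef_rot: [180.0, 0.0, 175.7]
contact_force: [-0.2, -0.5, -1.7]
gripper_width: 0.041
gripper_force: 25.0
time_s: 18.05
tcp_pos: [0.5258, 0.0372, 0.2905]
eef_rot: [-180.0, -0.0, 175.6]
contact_force: [-0.5, -0.0, -0.9]
gripper_width: 0.0413
gripper_force: 24.9
time_s: 18.85
tcp_pos: [0.5267, 0.0398, 0.2088]
eef_rot: [180.0, 0.0, 175.7]
contact_force: [0.5, 0.6, -1.6]
gripper_width: 0.0415
gripper_force: 24.9
t 18.9 TCP shaker xy [-44.6  87.9] z 208.8 rot [180.    0.  175.7] w 41.5 gf 24.9 F [ 0.5  0.6 -1.6] j [  26.    8.  -21.    0.  -60. -120.]
```

```bash
python3 -m pendant '[[[0,0,0.15,0,0,0,-1],[0,0,0.1,0,0,0,-1],[0,0,0.06,0,0,0,-1],[0,0,0.05,0,0,0,-1],[0,0,0.05,0,0,0,-1],[0,0,0.04,0,0,0,-1],[0,0,0,0,0,0,-1],[0,0,0,0,0,0,-1]]]' 
python3 -m pendant '[[[0,0,0,0,0,0,0.4],[0,0,0,0,0,0,0.4],[0,0,0,0,0,0,0.4],[0,0,-0.5,0,0,0,0.4],[0,0,-1,0,0,0,0.4],[0,0,-1,0,0,0,0.4],[0,0,-1,0,0,0,0.4],[0,0.5,0,0,0,0,0.4]]]' 
python3 -m pendant '[[[-0.2,1,0,0,0,0,0.4],[0,1,0,0,0,0,0.4],[0,1,0,0,0,0,0.4],[0,1,0,0,0,0,0.4],[0,1,0,0,0,0,0.4],[0,1,0,0,0,0,0.4],[0,1,0,0,0,0,0.4],[0,1,0,0,0,0,0.4]]]' 
python3 -m pendant '[[[0,1,0,0,0,0,0.4],[0,1,0,0,0,0,0.4],[0,1,0,0,0,0,0.4],[0,1,0,0,0,0,0.4],[0,1,0,0,0,0,0.4],[0,1,0,0,0,0,0.4],[0,1,0,0,0,0,0.4],[0,1,0,0,0,0,0.4]]]' 
python3 -m pendant '[[[0,1,0,0,0,0,0.4],[0,1,0,0,0,0,0.4],[0,0.3,0,0,0,0,0.4],[0,0,0,0,0,0,0.4],[0,0,0,0,0,0,0.4],[0,0,0,0,0,0,0.4],[0,0,0,0,0,0,0.4],[0,0,0,0,0,0,0.4]]]'
cat >> h.py <<'E'
def wcaps():
    st(); c=cap('wrist'); m=cv2.inRange(cv2.cvtColor(c['frame'],cv2.COLOR_BGR2HSV),(100,150,60),(125,255,255)); n,l,s,ce=cv2.connectedComponentsWithStats(m)
    for i in range(1,n):
        if s[i,4]>500: print(ce[i].round(0),s[i],sh(px(c,*ce[i],.1)).round(1))
    caps(); return c
E
python3 -c "
from h import *
wcaps()"
```

```text
time_s: 19.65
tcp_pos: [0.5273, 0.0397, 0.2016]
eef_rot: [180.0, 0.2, 175.7]
contact_force: [-3.5, 1.1, 11.6]
gripper_width: 0.0414
gripper_force: 25.0
time_s: 20.45
tcp_pos: [0.5284, 0.0493, 0.273]
eef_rot: [179.9, 0.3, 175.7]
contact_force: [-0.3, 0.4, 0.6]
gripper_width: 0.0612
gripper_force: 0.0
time_s: 21.25
tcp_pos: [0.5431, 0.2105, 0.2692]
eef_rot: [-180.0, -0.0, 175.7]
contact_force: [0.5, -0.4, -0.6]
gripper_width: 0.0615
gripper_force: 0.0
time_s: 22.05
tcp_pos: [0.5552, 0.37, 0.2693]
eef_rot: [-180.0, -0.0, 175.7]
contact_force: [-0.4, -0.5, -0.1]
gripper_width: 0.0612
gripper_force: 0.0
time_s: 22.85
tcp_pos: [0.5586, 0.4137, 0.2698]
eef_rot: [180.0, 0.0, 175.7]
contact_force: [-0.0, -0.7, -0.6]
gripper_width: 0.0611
gripper_force: 0.0
t 22.9 TCP shaker xy [-40.1 463.2] z 269.8 rot [180.    0.  175.7] w 61.1 gf 0.0 F [-0.  -0.7 -0.6] j [  53.   22.    5.    0.  -73. -147.]
[28. 17.] [   0    0   45   34 1005] [-200.6  247.6]
[320.  99.] [ 292   70   57   59 2427] [-138.2  465.4]
[320. 225.] [ 295  198   52   53 2056] [-40.3 465.7]
cap shaker [44. 88.] [43. 87.] z 0.201 world [0.615 0.033]
cap shaker [-39. 459.] [-41. 454.] z 0.101 world [0.56 0.41]
cap shaker [-44.  88.] [-45.  88.] z 0.201 world [0.527 0.04 ]
cap shaker [-139.  463.] [-138.  462.] z 0.101 world [0.46  0.421]
```

```bash
python3 -m pendant '[[[0,0.05,1,0,0,0,0.4],[0,0,1,0,0,0,0.4],[0,0,1,0,0,0,0.4],[0,0,1,0,0,0,0.4],[0,0,1,0,0,0,0.4],[0,0,1,0,0,0,0.4],[0,0,1,0,0,0,0.4],[0,0,1,0,0,0,0.4]]]' 
python3 -m pendant '[[[0,0,0.45,0,0,0,0.4],[0,0,0,0,0,0,0.4],[0,0,0,0,0,0,-1],[0,0,0,0,0,0,-1],[0,0,0,0,0,0,-1],[0,0,0,0,0,0,-1],[0,0,0,0,0,0,-1],[0,0,0,0,0,0,-1]]]' 
python3 -m pendant '[[[0,0,-0.5,0,0,0,-1],[0,0,-1,0,0,0,-1],[0,0,-1,0,0,0,-1],[0,0,-1,0,0,0,-1],[0,0,-1,0,0,0,-1],[0,0,-1,0,0,0,-1],[0,0,-1,0,0,0,-1],[0,0,-1,0,0,0,-1]]]' 
python3 -m pendant '[[[0,0,-1,0,0,0,-1],[0,0,-1,0,0,0,-1],[0,-0.5,-1,0,0,0,-1],[0,-1,0,0,0,0,-1],[0,-1,0,0,0,0,-1],[0,-1,0,0,0,0,-1],[0,-1,0,0,0,0,-1],[0,-1,0,0,0,0,-1]]]' 
python3 -c "
from h import *
st();caps()"
```

```text
time_s: 23.75
tcp_pos: [0.5587, 0.4151, 0.1087]
eef_rot: [180.0, 0.0, 175.7]
contact_force: [-0.5, -0.6, 0.2]
gripper_width: 0.0615
gripper_force: 0.0
time_s: 24.55
tcp_pos: [0.5591, 0.4157, 0.1015]
eef_rot: [179.9, 0.1, 175.7]
contact_force: [-0.8, 0.0, 5.2]
gripper_width: 0.0415
gripper_force: 25.0
time_s: 25.35
tcp_pos: [0.5581, 0.4146, 0.2508]
eef_rot: [-179.9, -0.1, 175.7]
contact_force: [-0.0, 0.5, -2.1]
gripper_width: 0.041
gripper_force: 25.0
time_s: 26.15
tcp_pos: [0.55, 0.3035, 0.31]
eef_rot: [-180.0, -0.0, 175.7]
contact_force: [0.8, -0.6, -2.0]
gripper_width: 0.0416
gripper_force: 25.0
t 26.1 TCP shaker xy [-40.7 352.7] z 310.0 rot [-180.    -0.   175.7] w 41.6 gf 25.0 F [ 0.8 -0.6 -2. ] j [  47.   14.   -0.   -0.  -76. -141.]
cap shaker [44. 88.] [43. 87.] z 0.201 world [0.615 0.033]
cap shaker [-44.  88.] [-45.  88.] z 0.2 world [0.527 0.04 ]
cap shaker [-139.  463.] [-139.  462.] z 0.101 world [0.46  0.421]
```

```bash
python3 -m pendant '[[[0.2,-1,-0.5,0,0,0,-1],[0,-1,-0.5,0,0,0,-1],[0,-1,0,0,0,0,-1],[0,-1,0,0,0,0,-1],[0,-1,0,0,0,0,-1],[0,-1,0,0,0,0,-1],[0,-1,0,0,0,0,-1],[0,-1,0,0,0,0,-1]]]' 
python3 -m pendant '[[[0,-1,0,0,0,0,-1],[0,-1,0,0,0,0,-1],[0,-1,0,0,0,0,-1],[0,-1,0,0,0,0,-1],[0,-1,0,0,0,0,-1],[0,-1,0,0,0,0,-1],[0,-1,0,0,0,0,-1],[0,-1,0,0,0,0,-1]]]' 
python3 -m pendant '[[[0,-1,0,0,0,0,-1],[0,-1,0,0,0,0,-1],[0,-0.9,0,0,0,0,-1],[0,0,0,0,0,0,-1],[0,0,1,0,0,0,-1],[0,0,1,0,0,0,-1],[0,0,1,0,0,0,-1],[0,0,1,0,0,0,-1]]]' 
python3 -m pendant '[[[0,0,1,0,0,0,-1],[0,0,0.5,0,0,0,-1],[0,0,0.3,0,0,0,-1],[0,0,0.2,0,0,0,-1],[0,0,0,0,0,0,-1],[0,0,0,0,0,0,-1],[0,0,0,0,0,0,-1],[0,0,0,0,0,0,-1]]]' 
python3 -c "
from h import *
st()"
```

```text
time_s: 27.0
tcp_pos: [0.5341, 0.1445, 0.3302]
eef_rot: [-180.0, -0.0, 175.7]
contact_force: [0.7, -0.6, -2.1]
gripper_width: 0.0413
gripper_force: 25.0
time_s: 27.8
tcp_pos: [0.5219, -0.0149, 0.3303]
eef_rot: [-180.0, -0.0, 175.7]
contact_force: [0.8, 0.4, -2.3]
gripper_width: 0.0418
gripper_force: 25.0
time_s: 28.6
tcp_pos: [0.5177, -0.0713, 0.2496]
eef_rot: [180.0, 0.0, 175.7]
contact_force: [0.5, -0.7, -2.5]
gripper_width: 0.0415
gripper_force: 25.0
time_s: 29.4
tcp_pos: [0.5181, -0.0711, 0.2109]
eef_rot: [180.0, 0.0, 175.7]
contact_force: [-0.6, -0.6, -2.4]
gripper_width: 0.0415
gripper_force: 25.0
t 29.4 TCP shaker xy [-45.  -23.3] z 210.9 rot [180.    0.  175.7] w 41.5 gf 25.0 F [-0.6 -0.6 -2.4] j [  14.    8.  -22.    0.  -61. -108.]
```

```bash
python3 -m pendant '[[[0,0,0.15,0,0,0,-1],[0,0,0.1,0,0,0,-1],[0,0,0.06,0,0,0,-1],[0,0,0.05,0,0,0,-1],[0,0,0.05,0,0,0,-1],[0,0,0.03,0,0,0,-1],[0,0,0,0,0,0,-1],[0,0,0,0,0,0,-1]]]' 
python3 -m pendant '[[[0,0,0,0,0,0,0.4],[0,0,0,0,0,0,0.4],[0,0,0,0,0,0,0.4],[0,0,-0.5,0,0,0,0.4],[0,0,-1,0,0,0,0.4],[0,0,-1,0,0,0,0.4],[0,0,-1,0,0,0,0.4],[0,0.3,0,0,0,0,0.4]]]' 
python3 -m pendant '[[[0.5,1,0,0,0,0,0.4],[0.5,1,0,0,0,0,0.4],[0.5,1,0,0,0,0,0.4],[0.5,1,0,0,0,0,0.4],[0.5,1,0,0,0,0,0.4],[0.5,1,0,0,0,0,0.4],[0.5,1,0,0,0,0,0.4],[0.5,1,0,0,0,0,0.4]]]' 
python3 -m pendant '[[[0.5,1,0,0,0,0,0.4],[0.2,1,0,0,0,0,0.4],[0,1,0,0,0,0,0.4],[0,1,0,0,0,0,0.4],[0,1,0,0,0,0,0.4],[0,1,0,0,0,0,0.4],[0,1,0,0,0,0,0.4],[0,1,0,0,0,0,0.4]]]' 
python3 -m pendant '[[[0,1,0,0,0,0,0.4],[0,1,0,0,0,0,0.4],[0,1,0,0,0,0,0.4],[0,1,0,0,0,0,0.4],[0,1,0,0,0,0,0.4],[0,1,0,0,0,0,0.4],[0,1,0,0,0,0,0.4],[0,1,0,0,0,0,0.4]]]' 
python3 -c "
from h import *
wcaps()"
```

```text
time_s: 30.2
tcp_pos: [0.5179, -0.0711, 0.2016]
eef_rot: [180.0, 0.0, 175.7]
contact_force: [0.0, -0.7, -1.8]
gripper_width: 0.0416
gripper_force: 25.0
time_s: 31.0
tcp_pos: [0.5199, -0.0654, 0.2754]
eef_rot: [180.0, 0.3, 175.7]
contact_force: [0.6, -0.2, -0.1]
gripper_width: 0.0612
gripper_force: 0.0
time_s: 31.8
tcp_pos: [0.4501, 0.1013, 0.2719]
eef_rot: [180.0, 0.0, 175.7]
contact_force: [1.1, -0.2, 0.2]
gripper_width: 0.0612
gripper_force: 0.0
time_s: 32.6
tcp_pos: [0.4488, 0.2625, 0.2715]
eef_rot: [-180.0, -0.0, 175.7]
contact_force: [0.2, -0.7, -0.4]
gripper_width: 0.0613
gripper_force: 0.0
time_s: 33.4
tcp_pos: [0.4608, 0.4222, 0.2715]
eef_rot: [-180.0, -0.0, 175.7]
contact_force: [0.1, 0.6, -0.4]
gripper_width: 0.061
gripper_force: 0.0
t 33.4 TCP shaker xy [-138.2  464.5] z 271.5 rot [-180.    -0.   175.7] w 61.0 gf 0.0 F [ 0.1  0.6 -0.4] j [  60.   15.   -4.    0.  -71. -155.]
[44. 91.] [  29   43   31   93 2201] [-246.1  252.1]
[318. 222.] [ 293  195   52   53 2043] [-140.6  465.5]
cap shaker [44. 88.] [43. 87.] z 0.201 world [0.615 0.033]
cap shaker [ -5. -25.] [ -5. -25.] z 0.201 world [ 0.558 -0.076]
cap shaker [-44.  88.] [-45.  88.] z 0.201 world [0.527 0.04 ]
cap shaker [-139.  454.] [-138.  454.] z 0.101 world [0.46  0.412]
```

Bottle B2 was knocked from (-45,-23) to (-5,-25) but is still upright on the mat, so it can stay. The last bottle goes to (-48,-85) instead.

```bash
python3 -m pendant '[[[0.05,0,1,0,0,0,0.4],[0,0,1,0,0,0,0.4],[0,0,1,0,0,0,0.4],[0,0,1,0,0,0,0.4],[0,0,1,0,0,0,0.4],[0,0,1,0,0,0,0.4],[0,0,1,0,0,0,0.4],[0,0,1,0,0,0,0.4]]]' 
python3 -m pendant '[[[0,0,0.55,0,0,0,0.4],[0,0,0,0,0,0,0.4],[0,0,0,0,0,0,-1],[0,0,0,0,0,0,-1],[0,0,0,0,0,0,-1],[0,0,0,0,0,0,-1],[0,0,0,0,0,0,-1],[0,0,0,0,0,0,-1]]]' 
python3 -m pendant '[[[0,0,-0.5,0,0,0,-1],[0,0,-1,0,0,0,-1],[0,0,-1,0,0,0,-1],[0,0,-1,0,0,0,-1],[0,0,-1,0,0,0,-1],[0,0,-1,0,0,0,-1],[0,0,-1,0,0,0,-1],[0,0,-1,0,0,0,-1]]]' 
python3 -m pendant '[[[0,-0.5,-1,0,0,0,-1],[0,-1,-1,0,0,0,-1],[0,-1,-1,0,0,0,-1],[0,-1,-1,0,0,0,-1],[0,-1,0,0,0,0,-1],[0,-1,0,0,0,0,-1],[0,-1,0,0,0,0,-1],[0,-1,0,0,0,0,-1]]]' 
python3 -c "
from h import *
st();caps()"
```

```text
time_s: 34.3
tcp_pos: [0.4598, 0.4208, 0.1109]
eef_rot: [180.0, 0.0, 175.7]
contact_force: [-0.4, 0.5, -0.1]
gripper_width: 0.0619
gripper_force: 0.0
time_s: 35.1
tcp_pos: [0.4602, 0.4213, 0.1016]
eef_rot: [179.9, 0.1, 175.7]
contact_force: [0.0, -0.0, 6.0]
gripper_width: 0.0418
gripper_force: 25.0
time_s: 35.9
tcp_pos: [0.4592, 0.4199, 0.2513]
eef_rot: [-179.9, -0.1, 175.7]
contact_force: [-0.3, 0.8, -2.4]
gripper_width: 0.041
gripper_force: 25.0
time_s: 36.7
tcp_pos: [0.4479, 0.2692, 0.3295]
eef_rot: [-179.9, -0.1, 175.7]
contact_force: [0.1, 0.5, -2.3]
gripper_width: 0.0417
gripper_force: 25.0
t 36.7 TCP shaker xy [-140.   310.9] z 329.5 rot [-1.799e+02 -1.000e-01  1.757e+02] w 41.7 gf 25.0 F [ 0.1  0.5 -2.3] j [  53.    4.  -11.   -0.  -76. -147.]
cap shaker [44. 88.] [43. 87.] z 0.201 world [0.615 0.033]
cap shaker [ -4. -25.] [ -5. -25.] z 0.201 world [ 0.559 -0.076]
cap shaker [-44.  88.] [-45.  88.] z 0.201 world [0.527 0.04 ]
```

```bash
python3 -m pendant '[[[-0.4,-1,0,0,0,0,-1],[-0.4,-1,0,0,0,0,-1],[-0.4,-1,0,0,0,0,-1],[-0.4,-1,0,0,0,0,-1],[-0.4,-1,0,0,0,0,-1],[-0.4,-1,0,0,0,0,-1],[-0.4,-1,0,0,0,0,-1],[-0.4,-1,0,0,0,0,-1]]]' 
python3 -m pendant '[[[-0.4,-1,0,0,0,0,-1],[-0.4,-1,0,0,0,0,-1],[-0.4,-1,0,0,0,0,-1],[-0.2,-1,0,0,0,0,-1],[0,-1,0,0,0,0,-1],[0,-1,0,0,0,0,-1],[0,-1,0,0,0,0,-1],[0,-1,0,0,0,0,-1]]]' 
python3 -m pendant '[[[0,-1,0,0,0,0,-1],[0,-1,0,0,0,0,-1],[0,-1,0,0,0,0,-1],[0,-0.8,0,0,0,0,-1],[0,0,0.5,0,0,0,-1],[0,0,1,0,0,0,-1],[0,0,1,0,0,0,-1],[0,0,1,0,0,0,-1]]]' 
python3 -m pendant '[[[0,0,1,0,0,0,-1],[0,0,0.7,0,0,0,-1],[0,0,0.4,0,0,0,-1],[0,0,0.3,0,0,0,-1],[0,0,0,0,0,0,-1],[0,0,0,0,0,0,-1],[0,0,0,0,0,0,-1],[0,0,0,0,0,0,-1]]]' 
python3 -c "
from h import *
st()"
```

```text
time_s: 37.55
tcp_pos: [0.4999, 0.1051, 0.33]
eef_rot: [-180.0, -0.1, 175.7]
contact_force: [0.1, -0.2, -1.6]
gripper_width: 0.042
gripper_force: 25.0
time_s: 38.35
tcp_pos: [0.5153, -0.0564, 0.3299]
eef_rot: [-180.0, -0.1, 175.7]
contact_force: [0.1, 0.4, -1.5]
gripper_width: 0.0416
gripper_force: 25.0
time_s: 39.15
tcp_pos: [0.5096, -0.1306, 0.2589]
eef_rot: [180.0, -0.1, 175.7]
contact_force: [-0.6, -0.0, -2.5]
gripper_width: 0.0415
gripper_force: 25.0
time_s: 39.95
tcp_pos: [0.5107, -0.1307, 0.2132]
eef_rot: [180.0, 0.1, 175.7]
contact_force: [-0.7, 0.6, -1.9]
gripper_width: 0.0414
gripper_force: 25.0
t 40.0 TCP shaker xy [-48.  -83.3] z 213.2 rot [1.800e+02 1.000e-01 1.757e+02] w 41.4 gf 25.0 F [-0.7  0.6 -1.9] j [   7.    8.  -21.    0.  -61. -101.]
```

```bash
python3 -m pendant '[[[0,0,0.2,0,0,0,-1],[0,0,0.15,0,0,0,-1],[0,0,0.1,0,0,0,-1],[0,0,0.06,0,0,0,-1],[0,0,0.05,0,0,0,-1],[0,0,0.03,0,0,0,-1],[0,0,0,0,0,0,-1],[0,0,0,0,0,0,-1]]]' 
python3 -m pendant '[[[0,0,0,0,0,0,0.4],[0,0,0,0,0,0,0.4],[0,0,0,0,0,0,0.4],[0,0,-0.5,0,0,0,0.4],[0,0,-1,0,0,0,0.4],[0,0,-1,0,0,0,0.4],[0,0,-1,0,0,0,0.4],[0,0,0,0,0,0,0.4]]]' 
python3 -m pendant '[[[0.6,-1,0,0,0,0,0.2],[0,-1,0,0,0,0,0.2],[0,-1,0,0,0,0,0.2],[0,-1,0,0,0,0,0.2],[0,-1,0,0,0,0,0.2],[0,-1,0,0,0,0,0.2],[0,-1,0,0,0,0,0.2],[0,-1,0,0,0,0,0.2]]]' 
python3 -m pendant '[[[0,-1,0,0,0,0,0.2],[0,-0.7,0,0,0,0,0.2],[0,0,0,0,0,1,0.2],[0,0,0,0,0,1,0.2],[0,0,0,0,0,1,0.2],[0,0,0,0,0,1,0.2],[0,0,0,0,0,1,0.2],[0,0,0,0,0,1,0.2]]]' 
python3 -m pendant '[[[0,0,0,0,0,1,0.2],[0,0,0,0,0,1,0.2],[0,0,0,0,0,1,0.2],[0,0,0,0,0,1,0.2],[0,0,0,0,0,1,0.2],[0,0,0,0,0,1,0.2],[0,0,0,0,0,1,0.2],[0,0,0,0,0,1,0.2]]]' 
python3 -m pendant '[[[0,0,0,0,0,1,0.2],[0,0,0,0,0,1,0.2],[0,0,0,0,0,1,0.2],[0,0,0,0,0,1,0.2],[0,0,0,0,0,1,0.2],[0,0,0,0,0,0.2,0.2],[0,0,0,0,0,0,0.2],[0,0,0,0,0,0,0.2]]]' 
python3 -c "
from h import *
st(); caps(); c=cap('wrist'); cv2.imwrite('pics/w3.png',c['frame']); st()"
```

```text
time_s: 40.75
tcp_pos: [0.5108, -0.1308, 0.2016]
eef_rot: [-180.0, 0.1, 175.7]
contact_force: [-1.5, 0.6, 5.8]
gripper_width: 0.0412
gripper_force: 25.0
time_s: 41.55
tcp_pos: [0.5119, -0.131, 0.2744]
eef_rot: [-180.0, 0.3, 175.7]
contact_force: [0.5, 0.6, 0.4]
gripper_width: 0.0613
gripper_force: 0.0
time_s: 42.35
tcp_pos: [0.4862, -0.2902, 0.2707]
eef_rot: [180.0, -0.0, 175.7]
contact_force: [0.6, -0.0, 0.3]
gripper_width: 0.0525
gripper_force: 0.0
time_s: 43.15
tcp_pos: [0.4838, -0.3232, 0.2707]
eef_rot: [180.0, -0.0, 151.5]
contact_force: [0.6, -0.0, -1.0]
gripper_width: 0.0523
gripper_force: 0.0
time_s: 43.95
tcp_pos: [0.4838, -0.3232, 0.2707]
eef_rot: [-180.0, -0.0, 119.5]
contact_force: [0.3, 1.0, -0.5]
gripper_width: 0.0528
gripper_force: 0.0
time_s: 44.75
tcp_pos: [0.4838, -0.3232, 0.2707]
eef_rot: [-180.0, -0.0, 99.0]
contact_force: [-0.5, 0.2, -0.4]
gripper_width: 0.0524
gripper_force: 0.0
t 44.8 TCP shaker xy [ -60.7 -277.2] z 270.7 rot [-180.   -0.   99.] w 52.4 gf 0.0 F [-0.5  0.2 -0.4] j [ -15.   11.   -9.   -0.  -69. -157.]
cap shaker [44. 88.] [43. 87.] z 0.201 world [0.615 0.033]
cap shaker [ -5. -25.] [ -5. -25.] z 0.201 world [ 0.558 -0.076]
cap shaker [-45.  88.] [-45.  88.] z 0.201 world [0.526 0.04 ]
t 44.9 TCP shaker xy [ -60.7 -277.3] z 270.7 rot [-180.    -0.    98.9] w 52.7 gf 0.0 F [-0.5 -0.3  0.9] j [ -15.   11.   -9.    0.  -69. -157.]
```

View pics/w3.png

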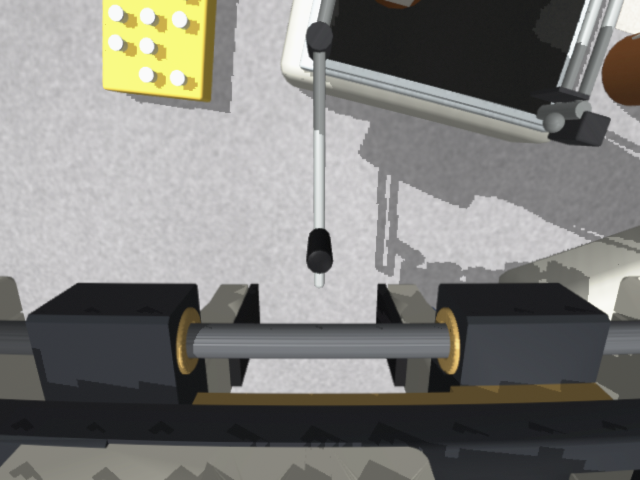

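The grip top is at (319,260), midway between the fingers, with the gate pointing straight up the image to the hinge at (319,36).

```bash
python3 -c "
from h import *
c=cap('wrist'); print('grip',sh(px(c,319,260,.197)),'hinge',sh(px(c,319,36,.145)))"
python3 -m pendant '[[[0,0,1,0,0,0,0.2],[0,0,1,0,0,0,0.2],[0,0,1,0,0,0,0.2],[0,0,1,0,0,0,0.2],[0,0,0.4,0,0,0,0.2],[0,0,0,0,0,0,0.2],[0,0,0,0,0,0,-1],[0,0,0,0,0,0,-1]]]' 6
python3 -m pendant '[[[0,0,0,0,0,0,-1],[0,0,0,0,0,0,-1],[0,0,0,0,0,0,-1],[0,0,0,0,0,0,-1],[0,0,0,0,0,0,-1],[0,0,0,0,0,0,-1],[0,0,0,0,0,0,-1],[0,0,0,0,0,0,-1]]]'
python3 -c "
from h import *
st()"
```

```text
grip [ -60.0889244  -274.25231762] hinge [ -89.74765079 -147.43360871]
time_s: 45.7
tcp_pos: [0.4845, -0.3236, 0.1839]
eef_rot: [179.9, 0.1, 98.9]
contact_force: [0.2, -0.0, -0.8]
gripper_width: 0.0423
gripper_force: 0.0
time_s: 46.5
tcp_pos: [0.484, -0.3234, 0.183]
eef_rot: [180.0, 0.0, 98.9]
contact_force: [0.1, 0.6, 3.7]
gripper_width: 0.0156
gripper_force: 6.0
t 46.5 TCP shaker xy [ -60.6 -277.3] z 183.0 rot [180.    0.   98.9] w 15.6 gf 6.0 F [0.1 0.6 3.7] j [ -15.   15.  -17.    0.  -59. -157.]
```

Gripped (width 15.6 mm). Now the first 32° of the swing.

```bash
python3 -m pendant '[[[0.016,0.454,0,0,0,-1,-1],[0.016,0.454,0,0,0,-1,-1],[0.016,0.454,0,0,0,-1,-1],[0.016,0.454,0,0,0,-1,-1],[0.016,0.454,0,0,0,-1,-1],[0.016,0.454,0,0,0,-1,-1],[0.016,0.454,0,0,0,-1,-1],[0.016,0.454,0,0,0,-1,-1]]]'
python3 -c "
from h import *
st(); d=sh(r.get_state()['tcp_pos'])-[-90,-150]; print(np.hypot(*d),np.degrees(np.arctan2(-d[1],d[0])))"
```

```text
time_s: 47.3
tcp_pos: [0.5497, -0.2932, 0.183]
eef_rot: [180.0, 0.1, 131.1]
contact_force: [0.5, -0.5, 3.0]
gripper_width: 0.0159
gripper_force: 6.0
t 47.3 TCP shaker xy [   2.8 -242.4] z 183.0 rot [1.800e+02 1.000e-01 1.311e+02] w 15.9 gf 6.0 F [ 0.5 -0.5  3. ] j [ -10.   18.  -11.    0.  -60. -129.]
130.95708646688342 44.900412397105
```

```bash
python3 -m pendant '[[[0.016,0.454,0,0,0,-1,-1],[0.016,0.454,0,0,0,-1,-1],[0.016,0.454,0,0,0,-1,-1],[0.016,0.454,0,0,0,-1,-1],[0.016,0.454,0,0,0,-1,-1],[0.016,0.454,0,0,0,-1,-1],[0.016,0.454,0,0,0,-1,-1],[0.016,0.454,0,0,0,-1,-1]]]' 20
python3 -m pendant '[[[0.004,0.205,0,0,0,-0.45,-1],[0.004,0.205,0,0,0,-0.45,-1],[0.004,0.205,0,0,0,-0.45,-1],[0.004,0.205,0,0,0,-0.45,-1],[0.004,0.205,0,0,0,-0.45,-1],[0.004,0.205,0,0,0,-0.45,-1],[0.004,0.205,0,0,0,-0.45,-1],[0,0,0,0,0,0,-1]]]' 20
python3 -c "
from h import *
st(); d=sh(r.get_state()['tcp_pos'])-[-90,-150]; print(np.hypot(*d),np.degrees(np.arctan2(-d[1],d[0])))"
```

```text
time_s: 48.1
tcp_pos: [0.5895, -0.2329, 0.1831]
eef_rot: [180.0, 0.1, 163.1]
contact_force: [2.8, -1.2, 1.9]
gripper_width: 0.0156
gripper_force: 20.0
time_s: 48.9
tcp_pos: [0.595, -0.2047, 0.1831]
eef_rot: [180.0, 0.2, 175.5]
contact_force: [6.5, 1.0, 0.5]
gripper_width: 0.0156
gripper_force: 20.0
t 48.9 TCP shaker xy [  41.4 -150.9] z 183.1 rot [180.    0.2 175.5] w 15.6 gf 20.0 F [6.5 1.  0.5] j [ -1.  19. -11.   0. -60. -93.]
131.4246207603789 0.39899372333236854
```

```bash
python3 -m pendant '[[[0.05,0.06,0,0,0,0,-1],[0,0.06,0,0,0,0,-1],[0,0,0,0,0,0,-1],[0,0,0,0,0,0,-1],[0,0,0,0,0,0,-1],[0,0,0,0,0,0,-1],[0,0,0,0,0,0,-1],[0,0,0,0,0,0,-1]]]'
python3 -m pendant '[[[0,-0.1,0,0,0,0,-0.2],[0,0,0,0,0,0,-0.2],[0,0,0,0,0,0,-0.2],[0,0,-0.5,0,0,0,-0.2],[0,0,-1,0,0,0,-0.2],[0,0,-1,0,0,0,-0.2],[0,0,-1,0,0,0,-0.2],[0,0,-1,0,0,0,-0.2]]]'
python3 -c "
from h import *
st(); c=cap('wrist'); cv2.imwrite('pics/w4.png',c['frame']); c=cap('scene');cv2.imwrite('pics/s4.png',cv2.resize(c['frame'][170:330,180:460],None,fx=2.8,fy=2.8,interpolation=2))"
```

```text
time_s: 49.7
tcp_pos: [0.5949, -0.2028, 0.1833]
eef_rot: [-180.0, 0.3, 175.5]
contact_force: [9.8, -2.3, -2.4]
gripper_width: 0.0156
gripper_force: 20.0
time_s: 50.5
tcp_pos: [0.5922, -0.2043, 0.2744]
eef_rot: [-180.0, 0.0, 175.5]
contact_force: [-0.1, 0.6, 0.6]
gripper_width: 0.0349
gripper_force: 0.0
t 50.5 TCP shaker xy [  38.6 -150.7] z 274.4 rot [-180.     0.   175.5] w 34.9 gf 0.0 F [-0.1  0.6  0.6] j [ -1.  15.  -4.   0. -71. -93.]
```

View pics/w4.png

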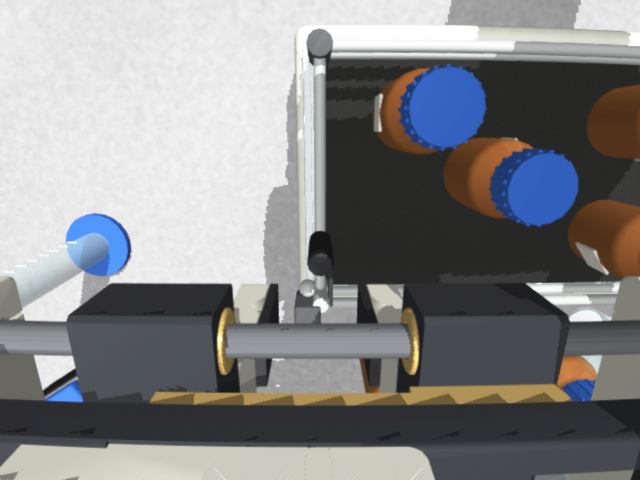

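View pics/s4.png

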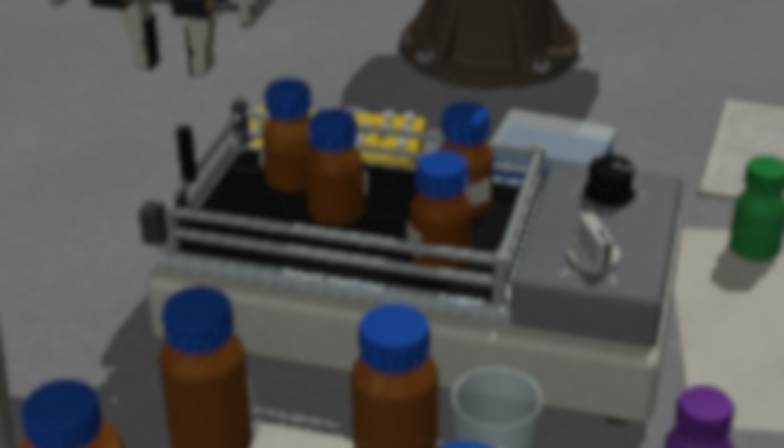

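The gate lies in line with the platform end, behind the catch, with hinge (319,42) and grip (320,250) in one column. All four bottles are upright. Next is the dial.

```bash
python3 -m pendant '[[[0.3,1,0,0,0,0,0.4],[0.3,1,0,0,0,0,0.4],[0.3,1,0,0,0,0,0.4],[0.3,1,0,0,0,0,0.4],[0.3,1,0,0,0,0,0.4],[0.3,1,0,0,0,0,0.4],[0.3,1,0,0,0,0,0.4],[0.3,1,0,0,0,0,0.4]]]'
python3 -m pendant '[[[0.3,1,0,0,0,0,0.4],[0.3,1,0,0,0,0,0.4],[0.3,1,0,0,0,0,0.4],[0.3,1,0,0,0,0,0.4],[0.3,1,0,0,0,0,0.4],[0.3,1,0,0,0,0,0.4],[0.3,1,0,0,0,0,0.4],[0.3,1,0,0,0,0,0.4]]]'
python3 -m pendant '[[[-0.3,1,0,0,0,0,0.4],[0,1,0,0,0,0,0.4],[0,0.65,0,0,0,0,0.4],[0,0,0,0,0,0,0.4],[0,0,0,0,0,0,0.4],[0,0,0,0,0,0,0.4],[0,0,0,0,0,0,0.4],[0,0,0,0,0,0,0.4]]]'
python3 -c "
from h import *
st(); c=cap('wrist'); cv2.imwrite('pics/w5.png',c['frame'][130:330,180:460].repeat(2,0).repeat(2,1)); caps()"
```

```text
time_s: 51.4
tcp_pos: [0.5565, -0.0403, 0.2729]
eef_rot: [-180.0, -0.0, 175.5]
contact_force: [0.3, -0.5, 0.9]
gripper_width: 0.0615
gripper_force: 0.0
time_s: 52.2
tcp_pos: [0.5213, 0.1229, 0.2729]
eef_rot: [-180.0, -0.0, 175.5]
contact_force: [0.3, 0.1, 0.3]
gripper_width: 0.0611
gripper_force: 0.0
time_s: 53.0
tcp_pos: [0.5321, 0.1741, 0.2729]
eef_rot: [180.0, 0.0, 175.4]
contact_force: [-0.0, 0.2, -1.3]
gripper_width: 0.0619
gripper_force: 0.0
t 53.0 TCP shaker xy [-49.1 222.3] z 272.9 rot [180.    0.  175.4] w 61.9 gf 0.0 F [-0.   0.2 -1.3] j [  38.    9.  -12.    0.  -69. -133.]
cap shaker [44. 88.] [43. 87.] z 0.201 world [0.615 0.033]
cap shaker [ -5. -25.] [ -5. -25.] z 0.201 world [ 0.558 -0.076]
cap shaker [-44.  88.] [-45.  88.] z 0.2 world [0.527 0.04 ]
cap shaker [-47. -83.] [-48. -83.] z 0.201 world [ 0.511 -0.13 ]
```

View pics/w5.png

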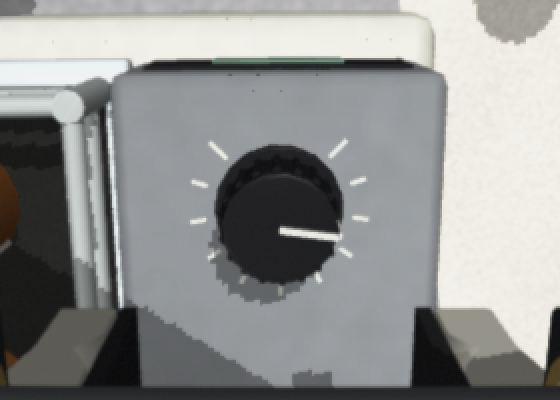

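The dial is centred between the fingers at about (280,228) in the crop. Its pointer points right, about 50° short of the minimum mark at (338,148).

```bash
python3 -m pendant '[[[0.1,0,1,0,0,0,0.4],[0,0,1,0,0,0,0.4],[0,0,1,0,0,0,0.4],[0,0,1,0,0,0,0.4],[0,0,1,0,0,0,0.4],[0,0,0.6,0,0,0,0.4],[0,0,0,0,0,0,0.4],[0,0,0,0,0,0,-1]]]' 15
python3 -m pendant '[[[0,0,0,0,0,0,-1],[0,0,0,0,0,0,-1],[0,0,0,0,0,0,-1],[0,0,0,0,0,0,-1],[0,0,0,0,0,0,-1],[0,0,0,0,0,0,-1],[0,0,0,0,0,-1,-1],[0,0,0,0,0,-1,-1]]]'
python3 -m pendant '[[[0,0,0,0,0,-1,-1],[0,0,0,0,0,-1,-1],[0,0,0,0,0,-1,-1],[0,0,0,0,0,-1,-1],[0,0,0,0,0,-1,-1],[0,0,0,0,0,-1,-1],[0,0,0,0,0,-1,-1],[0,0,0,0,0,-1,-1]]]'
python3 -m pendant '[[[0,0,0,0,0,-0.8,-1],[0,0,0,0,0,-0.6,-1],[0,0,0,0,0,-0.5,-1],[0,0,0,0,0,0,-1],[0,0,0,0,0,0,-1],[0,0,0,0,0,0,-1],[0,0,0,0,0,0,-1],[0,0,0,0,0,0,-1]]]'
python3 -c "
from h import *
st(); print(r.get_state()['moment'])"
```

```text
time_s: 53.9
tcp_pos: [0.5304, 0.1749, 0.1613]
eef_rot: [-180.0, 0.0, 175.5]
contact_force: [0.3, 0.6, 0.7]
gripper_width: 0.0574
gripper_force: 0.0
time_s: 54.7
tcp_pos: [0.5305, 0.1753, 0.1617]
eef_rot: [179.9, 0.1, -176.3]
contact_force: [-1.3, 3.1, 6.1]
gripper_width: 0.0398
gripper_force: 15.0
time_s: 55.5
tcp_pos: [0.5306, 0.175, 0.1617]
eef_rot: [-180.0, 0.1, -144.3]
contact_force: [-0.7, 0.0, 4.9]
gripper_width: 0.0395
gripper_force: 15.0
time_s: 56.3
tcp_pos: [0.5307, 0.175, 0.1617]
eef_rot: [-180.0, 0.1, -136.9]
contact_force: [-0.7, 0.7, 6.3]
gripper_width: 0.0396
gripper_force: 15.0
t 56.3 TCP shaker xy [-50.5 223.1] z 161.7 rot [-1.800e+02  1.000e-01 -1.369e+02] w 39.6 gf 15.0 F [-0.7  0.7  6.3] j [ 38.  14. -21.   0. -55. -85.]
[0.32770061 0.23212586 0.04760348]
```

```bash
python3 -m pendant '[[[0,0,0,0,0,-0.5,-1],[0,0,0,0,0,-0.5,-1],[0,0,0,0,0,-0.5,-1],[0,0,0,0,0,-0.5,-1],[0,0,0,0,0,0,-1],[0,0,0,0,0,0,-1],[0,0,0,0,0,0,-1],[0,0,0,0,0,0,-1]]]'
python3 -c "
from h import *
st(); print(r.get_state()['moment'])"
```

```text
time_s: 57.1
tcp_pos: [0.5307, 0.1748, 0.1615]
eef_rot: [-179.9, 0.1, -129.0]
contact_force: [-0.4, 0.5, 5.1]
gripper_width: 0.0396
gripper_force: 15.0
t 57.1 TCP shaker xy [-50.5 222.9] z 161.5 rot [-1.799e+02  1.000e-01 -1.290e+02] w 39.6 gf 15.0 F [-0.4  0.5  5.1] j [ 38.  14. -21.   0. -55. -77.]
[ 0.14707052 -0.00489755 -0.21363813]
```

```bash
python3 -m pendant '[[[0,0,0,0,0,-0.5,-1],[0,0,0,0,0,0,-1],[0,0,0,0,0,0,0.4],[0,0,0,0,0,0,0.4],[0,0,0,0,0,0,0.4],[0,0,-1,0,0,0,0.4],[0,0,-1,0,0,0,0.4],[0,0,-1,0,0,0,0.4]]]'
python3 -m pendant '[[[0,0,-1,0,0,1,0.2],[0,0,-1,0,0,1,0.2],[0,0,0,0,0,1,0.2],[0,0,0,0,0,1,0.2],[0,0,0,0,0,1,0.2],[0,0,0,0,0,0,0.2],[0,0,0,0,0,0,0.2],[0,0,0,0,0,0,0.2]]]'
python3 -c "
from h import *
st(); c=cap('wrist'); cv2.imwrite('pics/w6.png',c['frame'])"
```

```text
time_s: 57.9
tcp_pos: [0.5297, 0.1746, 0.221]
eef_rot: [180.0, -0.1, -126.9]
contact_force: [-0.4, 0.2, -0.1]
gripper_width: 0.0612
gripper_force: 0.0
time_s: 58.7
tcp_pos: [0.53, 0.1748, 0.2606]
eef_rot: [-180.0, -0.0, -146.8]
contact_force: [-0.4, -0.7, -0.3]
gripper_width: 0.0525
gripper_force: 0.0
t 58.7 TCP shaker xy [-51.2 222.8] z 260.6 rot [-180.    -0.  -146.8] w 52.5 gf 0.0 F [-0.4 -0.7 -0.3] j [ 38.   9. -13.  -0. -68. -95.]
```

View pics/w6.png

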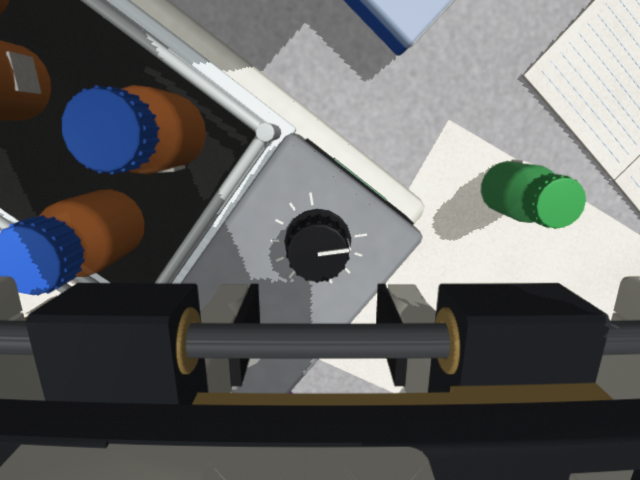

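The pointer runs from (318,255) to (350,250), which is a world angle of about 132° against 131° expected at the minimum stop. The dial is at minimum. Now the run switch.

```bash
python3 -m pendant '[[[-0.8,-0.62,0,0,0,0,0],[-0.8,-0.62,0,0,0,0,0],[-0.8,-0.62,0,0,0,0,0],[-0.8,-0.62,0,0,0,0,0],[-0.8,-0.62,0,0,0,0,0],[0,0,0,0,0,0,0],[0,0,0,0,0,0,0],[0,0,0,0,0,0,0]]]'
python3 -c "
from h import *
st(); c=cap('wrist'); cv2.imwrite('pics/w7.png',c['frame'][130:330,180:460].repeat(2,0).repeat(2,1)); caps()"
```

```text
time_s: 59.55
tcp_pos: [0.6304, 0.1665, 0.2607]
eef_rot: [180.0, -0.0, -146.9]
contact_force: [0.3, 0.5, -0.4]
gripper_width: 0.0439
gripper_force: 0.0
t 59.5 TCP shaker xy [ 49.6 221.9] z 260.7 rot [ 180.    -0.  -146.9] w 43.9 gf 0.0 F [ 0.3  0.5 -0.4] j [ 32.  18.  -1.  -0. -71. -89.]
cap shaker [44. 88.] [43. 87.] z 0.201 world [0.615 0.033]
cap shaker [ -5. -25.] [ -5. -25.] z 0.201 world [ 0.558 -0.076]
cap shaker [-44.  88.] [-45.  88.] z 0.201 world [0.527 0.04 ]
cap shaker [-48. -83.] [-48. -82.] z 0.201 world [ 0.511 -0.13 ]
```

View pics/w7.png

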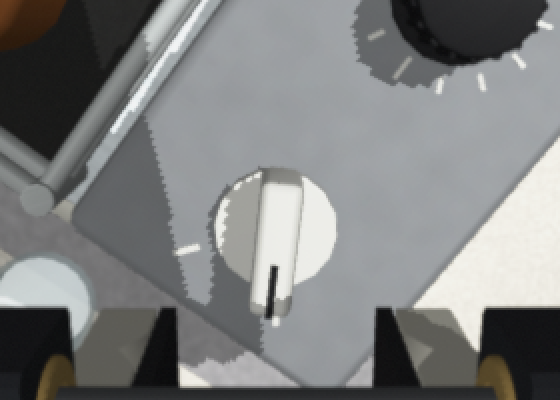

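The wing is midway between the fingers at about (275,240) in the crop and about 5° off the tool axis, so I'll turn slightly, descend, grip and look at the numbers.

```bash
python3 -m pendant '[[[-0.05,-0.05,1,0,0,1,0],[0,0,1,0,0,0.2,0],[0,0,1,0,0,0,0],[0,0,1,0,0,0,0],[0,0,0.8,0,0,0,0],[0,0,0.2,0,0,0,0],[0,0,0,0,0,0,0],[0,0,0,0,0,0,-1]]]' 30
python3 -m pendant '[[[0,0,0,0,0,0,-1],[0,0,0,0,0,0,-1],[0,0,0,0,0,0,-1],[0,0,0,0,0,0,-1],[0,0,0,0,0,0,-1],[0,0,0,0,0,0,-1],[0,0,0,0,0,0,-1],[0,0,0,0,0,0,-1]]]'
python3 -c "
from h import *
st(); print(r.get_state()['moment'])"
```

```text
time_s: 60.45
tcp_pos: [0.6327, 0.1665, 0.162]
eef_rot: [-180.0, 0.1, -151.7]
contact_force: [0.1, -0.2, -0.2]
gripper_width: 0.04
gripper_force: 0.0
time_s: 61.25
tcp_pos: [0.6318, 0.1673, 0.1613]
eef_rot: [179.9, 0.0, -151.7]
contact_force: [-5.0, 3.8, 4.0]
gripper_width: 0.0138
gripper_force: 30.0
t 61.2 TCP shaker xy [ 51.  222.8] z 161.3 rot [ 179.9    0.  -151.7] w 13.8 gf 30.0 F [-5.   3.8  4. ] j [ 32.  22.  -9.  -0. -59. -93.]
[1.71225132 1.66399876 0.02864526]
```

```bash
python3 -m pendant '[[[0,0,0,0,0,1,-1],[0,0,0,0,0,1,-1],[0,0,0,0,0,1,-1],[0,0,0,0,0,1,-1],[0,0,0,0,0,1,-1],[0,0,0,0,0,1,-1],[0,0,0,0,0,1,-1],[0,0,0,0,0,1,-1]]]' 
python3 -m pendant '[[[0,0,0,0,0,1,-1],[0,0,0,0,0,1,-1],[0,0,0,0,0,1,-1],[0,0,0,0,0,1,-1],[0,0,0,0,0,1,-1],[0,0,0,0,0,1,-1],[0,0,0,0,0,1,-1],[0,0,0,0,0,0.8,-1]]]' 
python3 -c "
from h import *
st(); print(r.get_state()['moment'])"
```

```text
time_s: 62.05
tcp_pos: [0.6317, 0.1679, 0.1613]
eef_rot: [179.9, -0.0, 176.2]
contact_force: [-7.5, 8.4, 6.9]
gripper_width: 0.0137
gripper_force: 30.0
time_s: 62.85
tcp_pos: [0.6319, 0.1685, 0.1613]
eef_rot: [179.8, -0.1, 145.0]
contact_force: [-5.3, 7.9, 3.2]
gripper_width: 0.0137
gripper_force: 30.0
t 62.9 TCP shaker xy [ 50.9 224. ] z 161.3 rot [ 1.798e+02 -1.000e-01  1.450e+02] w 13.7 gf 30.0 F [-5.3  7.9  3.2] j [  32.   22.   -9.   -0.  -59. -157.]
[3.25745311 1.87363717 0.04502175]
```

```bash
python3 -m pendant '[[[0,0,0,0,0,0,0],[0,0,0,0,0,0,0],[0,0,0,0,0,0,0],[0,0,0,0,0,0,0],[0,0,-1,0,0,0,0],[0,0,-1,0,0,0,0],[0,0,-1,0,0,0,0],[0,0,-1,0,0,0,0]]]' 
python3 -m pendant '[[[0,0,-1,0,0,0,0],[0,0,-1,0,0,0,0],[0,0,-1,0,0,0,0],[0,0,0,0,0,0,0],[0,0,0,0,0,0,0],[0,0,0,0,0,0,0],[0,0,0,0,0,0,0],[0,0,0,0,0,0,0]]]' 
python3 -c "
from h import *
st(); caps(); c=cap('wrist'); cv2.imwrite('pics/w8.png',c['frame'])"
```

```text
time_s: 63.65
tcp_pos: [0.6323, 0.1659, 0.2414]
eef_rot: [-180.0, -0.0, 145.1]
contact_force: [0.2, 0.2, -0.1]
gripper_width: 0.0437
gripper_force: 0.0
time_s: 64.45
tcp_pos: [0.6321, 0.1661, 0.3]
eef_rot: [-179.9, -0.0, 145.1]
contact_force: [0.0, -1.0, 0.4]
gripper_width: 0.0439
gripper_force: 0.0
t 64.5 TCP shaker xy [ 51.3 221.6] z 300.0 rot [-179.9   -0.   145.1] w 43.9 gf 0.0 F [ 0.  -1.   0.4] j [  32.   17.    2.   -0.  -75. -157.]
cap shaker [44. 88.] [43. 87.] z 0.201 world [0.615 0.033]
cap shaker [ -4. -25.] [ -5. -25.] z 0.201 world [ 0.559 -0.076]
cap shaker [-44.  88.] [-45.  88.] z 0.201 world [0.527 0.04 ]
cap shaker [-47. -83.] [-48. -83.] z 0.201 world [ 0.511 -0.13 ]
```

View pics/w8.png

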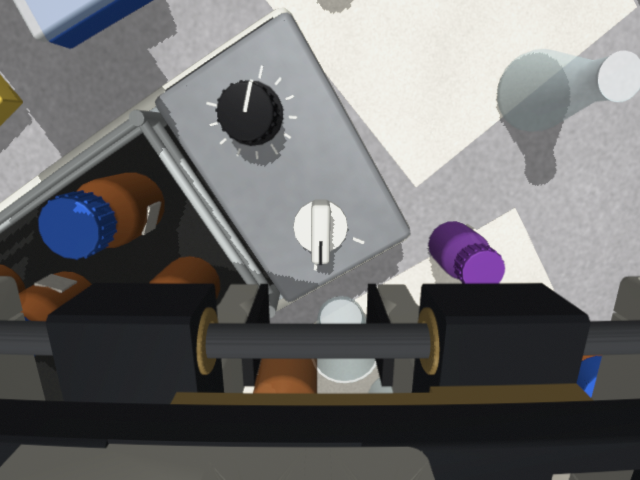

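The wing points at the run tick (316,268) and away from the off tick at (358,240). The dial pointer is at its minimum tick (262,72). One last check of the gate before handing in.

Run:
```python
from h import *
c=cap('top'); Q=[]
for v in range(230,300):
    for u in range(390,440):
        p=px(c,u,v)
        if .185<p[2]<.205: Q.append(np.r_[sh(p),p[2]])
Q=np.array(Q); print(len(Q),Q.mean(0).round(3)); m=Q.mean(0)
if abs(m[1]+150)<4 and abs(m[0]-40)<6: print(r.close_job())
```

```text
48 [  39.381 -149.433    0.195]
the job is handed in; nothing more can be done
None
```

I stood all four small amber bottles on the platform, latched the gate, turned the dial to its minimum stop, then switched to run and handed the job in at about 64 s; one bottle was knocked about 4 cm during the run but stayed upright on the mat, so I left it there.

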